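Shift the electrode holder on a titration stand to its stop ring and clamp it again

TASK

The electrode has to hang over the glass beaker on the stirrer: loosen the knurled thumbscrew on top of the electrode holder, slide the holder along the cross rod towards the beaker until it presses lightly against the stop ring on that side, tighten the thumbscrew firmly so that the holder stays in touch with the ring, and let go. Do not drag the holder along while the screw still bites on the rod, and feel your way gently up to the stop ring, which must not be rammed. Leave the beaker, the waste cup, the bottle and the jar where they are.

Things in the scene. Friction and masses are not known exactly. Their poses are not given: they have to be found in the camera images.
- stand: Electrode stand, fixed to the bench: two white feet 430 mm apart with steel posts, and a level steel cross rod 12 mm thick, axis 245 mm above the bench. Origin on the bench under the middle of the rod; x points away from the robot, y along the rod to the left, z up. On the rod, left and right of the holder, is a stop ring.
- holder: Grey block 36 mm square, 40 mm long with its rubber-faced bushing (gives 1 mm at 12 N), keyed to the cross rod. Origin on the rod's axis, mid-block; y along the rod; end faces, which meet the rings, at y +20 and -20 mm, top at z 18. An arm on its +x side holds the upright electrode 75 mm from the rod, cap 17 mm thick, to z 56. Loose slides at 2.5 N; clamped holds 40 N. 0.3 kg.
- electrode_tip (a point): Lowest point of the electrode, 75 mm in x from the holder's origin and 100 mm below the rod's axis.
- knob (a point): Centre of the thumbscrew's knurled head, half-way up: an upright round steel knob, 27 mm in diameter, 24 mm tall, on top of the holder; centre 42 mm above the holder's origin, axis vertical. 12 mm gap between its underside and the block. Any yaw grips it alike, and the loose holder can be slid by it.
- screw (a joint): Turn of the thumbscrew, rad: 0 where its tip just touches the rod, positive = unscrewed (anticlockwise from above), negative = tightened (clockwise). It starts tight, between -0.9 and -0.6, and runs from -1.0 (as tight as it goes) to +1.4. Turning takes about 0.12 N m, up to 0.2 N m when tight. It counts as tight from -0.5 on down.
- left_post: Left post, fixed: foot 170 x 75 mm, post 14 mm thick, 34 mm clamp block, and the left stop ring, which sits on the rod beside it: plain steel, 32 mm in diameter, 13 mm thick, grub screw slipping at 45 N. Origin at the foot's underside below the rod, 215 mm from the stand's origin. The ring's face is 113 to 137 mm from the rod's middle: its place is not measured, feel or look for it.
- right_post: Right post, the mirror image at the rod's other end, with the right stop ring: its face too lies 113 to 137 mm from the rod's middle, not measured and not the same as on the left.
- beaker: Glass beaker, 68 mm in diameter (74 at the lip), 86 mm tall, 0.12 kg, standing loose on the flat white magnetic stirrer under one end of the cross rod; rim 128 mm above the bench, under the passing electrode. It is on the left or on the right. Origin at the centre of its underside.
- waste_cup: White plastic waste cup, 98 mm across the mouth, 88 mm tall, standing loose on the bench under the other end of the rod. Origin at the centre of its underside.
- bottle: Amber glass reagent bottle, 86 mm in diameter, 170 mm tall, standing to the left of the stand. Origin at the centre of its underside.
- jar: Small capped jar, 56 mm in diameter, 65 mm tall, standing to the right of the stand. Origin at the centre of its underside.
Things that resemble listed ones, but are neither listed nor needed, are in the scene too. What is shaped like the beaker but blue or orange is not meant.

How it is judged:
On the way, in this order (a step that is already met when the one before it is completed fails the run):
1. the thumbscrew is backed off the rod while the holder is still where it was (value of joint screw above 0.03 rad and distance of holder from where it was at the start of the episode below 0.008 m), for 0.1 s.
2. with the screw loose, the holder presses with more than 1.5 N against the stop ring on the beaker's side ((contact force between holder and left_post above 1.5 N or contact force between holder and right_post above 1.5 N) and horizontal distance between electrode_tip and beaker below 0.03 m and value of joint screw above 0 rad), for 0.1 s.
3. the thumbscrew is tightened with the holder against that stop ring (value of joint screw below -0.5 rad and (contact force between holder and left_post above 0.1 N or contact force between holder and right_post above 0.1 N) and horizontal distance between electrode_tip and beaker below 0.03 m), for 0.2 s.
At the end, for the whole second after the job is handed in: The holder is at rest and still touches the stop ring on the beaker's side (more than 0.1 N), electrode over the beaker (within 30 mm of its centre, from above); thumbscrew tight (below -0.5 rad); beaker and waste cup within 15 mm of where they were (all of step 3 and linear speed of holder below 0.01 m/s and distance of each of beaker, waste_cup from where it was at the start of the episode below 0.015 m).
It fails at once if the holder is dragged off (over 8 mm, and not yet over the beaker) with the screw still biting on the rod (value of joint screw below -0.15 rad and distance of holder from where it was at the start of the episode above 0.008 m and not (horizontal distance between electrode_tip and beaker below 0.03 m)).
It fails at once if the holder is rammed against a stop ring with more than 25 N (contact force between holder and left_post above 25 N or contact force between holder and right_post above 25 N).
It fails at once if the beaker, the waste cup, the bottle or the jar is moved by more than 15 mm (distance of any of beaker, waste_cup, bottle, jar from where it was at the start of the episode above 0.015 m).
It also fails if it takes over 56 s, if anything falls off the work surface, if the arm or the gripper's body presses on something with over 40 N, if the wrist force passes 120 N, or if a joint passes its speed limit or range.

ROBOT

A 7-joint arm with a two-finger parallel gripper is mounted at the origin on the work surface. World frame = base frame: x ahead of the robot, y to its left, z up, the work surface at z = 0. Lengths are in m, angles in rad, forces in N, time in s.
With the tool pointing down it reaches from about 0.4 to 0.85 m from the base axis. Payload 10.4 kg.
Tool frame: the origin (TCP) lies on the front face of the gripper's body, between the roots of the fingers; the fingertips stand 70 mm ahead of it and the grasp point (between the pads) lies 51 mm ahead of it (grasp_offset is the distance from the TCP to the grasp point, in m); z points along the fingers, y is the direction in which the jaws open and shut (so a half turn about z gives the same grasp; the last joint's range is limited). The gripper opens to 87 mm and grips with 3 to 60 N. Pads are 19 mm wide; open, the fingers measure 117 mm over their backs; the gripper's body (75 mm by 190 mm) begins 51 mm behind the grasp point.
Start: joints at [1.276, 0.332, -0.065, 1.46, 0.022, 1.35, -0.088], TCP at [0.168, -0.602, 0.292] pointing down, gripper open.
Joint ranges: [-2.6, 2.6], [-0.5, 2.12], [-1.47, 1.34], [0.16, 2.42], [-1.27, 4.41], [0.06, 2.06], [-2.6, 2.6]. Speed limits (rad/s): [2.22, 2.22, 2.79, 2.79, 3.14, 3.14, 3.14].

INTERFACE

Orientations are given as a unit quaternion [x, y, z, w].
In Python, from bench import * gives the robot as it stands. The module is installed in compiled form; this text tells all that it offers.
- The arm moves only by the tool arm_command, never from a script. Its argument "commands" is a list of rows, each a list of 3 entries, a list of its own where there are three numbers: the opening in per cent of the stroke, from 0 (shut) to 100 (fully open), then the shift along the tool's x, y, z in m, then the turn, a rotation vector about the tool's x, y, z in rad. A call has exactly 10 rows; each row is the pose to reach, as a shift and turn from the pose commanded when the call began, along the tool's axes at that moment; what a row does not reach only later rows make up. A row lasts 1/12 s, in which the tool goes at most 41.7 mm and 7.16 degrees, less where a joint would pass 70% of its speed; a pose out of reach is approached as far as the arm can. A call with a gripper value outside its range is refused whole. The fingers move at their own pace and stop on an object; "squeeze" is the grip in N (left out, the last holds). Time passes only in rows, so rows that repeat a pose let the fingers close, or fill a call up. It gives the time, the measured TCP pose, the force and the opening at its end, in the units of the state.
- read_state(): the state, without advancing time (a new reading comes with each control period).
- camera(name): name is "scene" or "side" or "wrist"; returns a dict with "pixels" (420x560x3 uint8, red, green, blue), "fx", "fy", "cx", "cy" (pixels), "rvec" (rotation vector, rad) and "tvec" (3), from world to camera coordinates, as OpenCV has them; the wrist camera has in their place "mount" (4x4, takes a point from camera to tool coordinates, whose origin is the TCP and whose axes are the flange's). Camera axes: x right, y down, z forward; pixel columns grow to the right and rows downward; lengths in m; the calibration is good to about 2 mm. A picture is of the moment at which its call begins: read the wrist's pose just before it. There is no depth.
- close_job(): hands the job in, once; it reports no verdict.
The state is a dict: "time": time; "joint_positions": joint angles; "joint_vel": joint speeds; "joint_torque": joint torques, N m; "ee_pos": TCP position; "eef_rot": TCP orientation; "ft_force": force on the tool from outside, world axes, zero at the start; "torque": the same for the moment, N m; "width": finger opening in m.
Only numpy, scipy, OpenCV 4.12 (cv2) and the standard library are available. Lean on these libraries where they do the work, as an engineer would, in place of code of your own. Each camera call takes 0.05 s, during which the arm holds its last target.

## Working session

There is one attempt and no reset: what is moved stays moved. The work goes in short steps, Python scripts to look and compute and a tool call to move; the robot and the scene stay as the last step left them, time stands still between calls to the robot, and variables do not carry over. Pictures are saved under pics/ and viewed, and the job is handed in when it is done.

Besides the shell and the picture viewer there is one more tool, called after "Call:" in YAML: its name, and indented under it one key for each argument. arm_command: Moves the arm, as the interface text tells. Its arguments: {"type":"object","properties":{"commands":{"type":"array","items":{"type":"array"}},"squeeze":{"type":"number"}},"required":["commands"]}

```bash
mkdir -p pics; python3 - <<'E'
from bench import *
import cv2
s=read_state()
for k in s: print(k,s[k])
for n in ["scene","side","wrist"]:
    c=camera(n)
    cv2.imwrite(f"pics/{n}0.png",cv2.cvtColor(c["pixels"],cv2.COLOR_RGB2BGR))
    print(n,{k:v for k,v in c.items() if k!="pixels"})
E
```

```text
time 0.0
joint_positions [ 1.27638251  0.3328925  -0.06472713  1.46096185  0.02159836  1.34987011
 -0.08848788]
joint_vel [ 3.97022149e-04  5.13379023e-04  5.07952510e-04 -1.65259768e-04
  2.57261047e-03  6.65441580e-05 -1.72005428e-03]
joint_torque [-9.56452436e-05 -6.23257470e+01  2.42417562e-02 -3.89893055e+01
 -6.14387915e-02  3.98320402e-02  1.47364744e-04]
ee_pos [ 0.16773637 -0.60177127  0.29143124]
eef_rot [ 9.90774621e-01  1.35518023e-01 -1.24661206e-04 -7.07197607e-04]
ft_force [0.73274326 0.34931707 0.30626213]
torque [-0.06380737  0.00509324  0.06391525]
width 0.08676540981154825
scene {'fx': 401.17160076575, 'fy': 401.17160076575, 'cx': 281.7374814783479, 'cy': 209.35755830390127, 'rvec': array([ 1.68252003,  2.17082647, -0.58763293]), 'tvec': array([ 0.12535097, -0.41192631,  1.67413439])}
side {'fx': 441.8151475088963, 'fy': 441.8151475088963, 'cx': 284.1480943746278, 'cy': 213.84812342748305, 'rvec': array([ 2.19648665, -0.06963661,  0.03540714]), 'tvec': array([-0.59360881,  0.1747935 ,  1.23468314])}
wrist {'fx': 352.4910056706555, 'fy': 352.4910056706555, 'cx': 279.8634509777906, 'cy': 210.91774510643467, 'mount': array([[ 2.77568466e-04, -9.51998549e-01, -3.06102411e-01,
         8.41518181e-02],
       [ 9.99999277e-01,  6.22364546e-04, -1.02881215e-03,
        -9.25030523e-05],
       [ 1.16993496e-03, -3.06101904e-01,  9.51998033e-01,
        -9.16867221e-02],
       [ 0.00000000e+00,  0.00000000e+00,  0.00000000e+00,
         1.00000000e+00]])}
```

View pics/scene0.png

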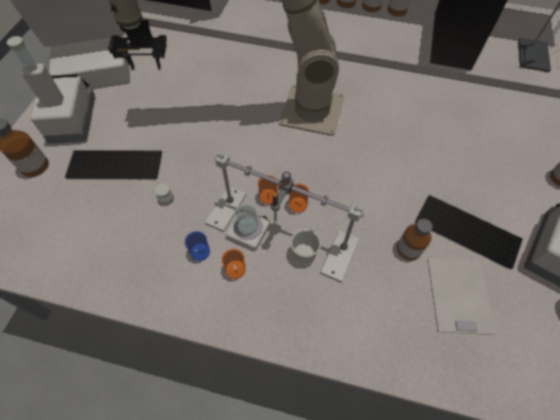

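View pics/side0.png

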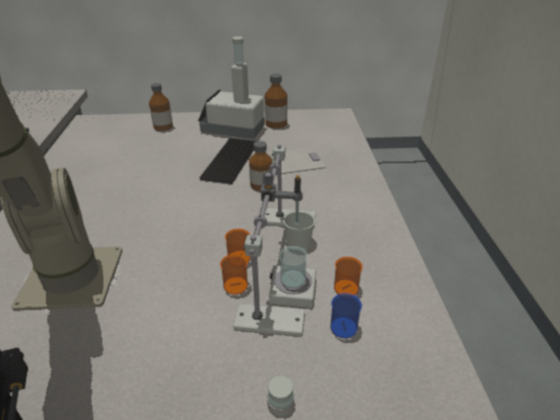

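View pics/wrist0.png

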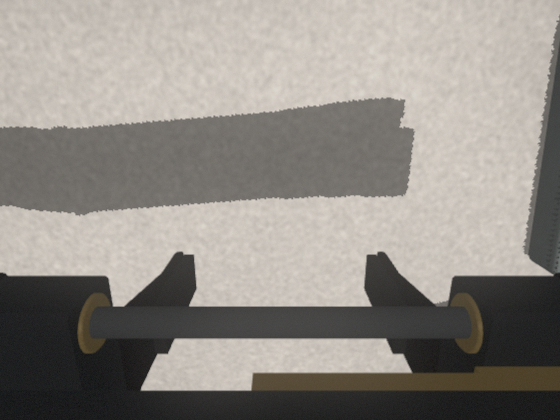

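The scene picture shows the beaker on its stirrer at about (247,227), on the robot's right. The waste cup is at (304,247), the holder and knob at about (287,181), and the rod runs from (222,160) to (356,212). I'll enlarge for exact pixels.

```bash
python3 - <<'E'
import cv2
a=cv2.imread("pics/scene0.png")[140:280,180:380]
cv2.imwrite("pics/sc_z.png",cv2.resize(a,None,fx=4,fy=4,interpolation=cv2.INTER_CUBIC))
a=cv2.imread("pics/side0.png")[140:340,220:380]
cv2.imwrite("pics/si_z.png",cv2.resize(a,None,fx=3,fy=3,interpolation=cv2.INTER_CUBIC))
E
```

```text
(no output)
```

View pics/sc_z.png

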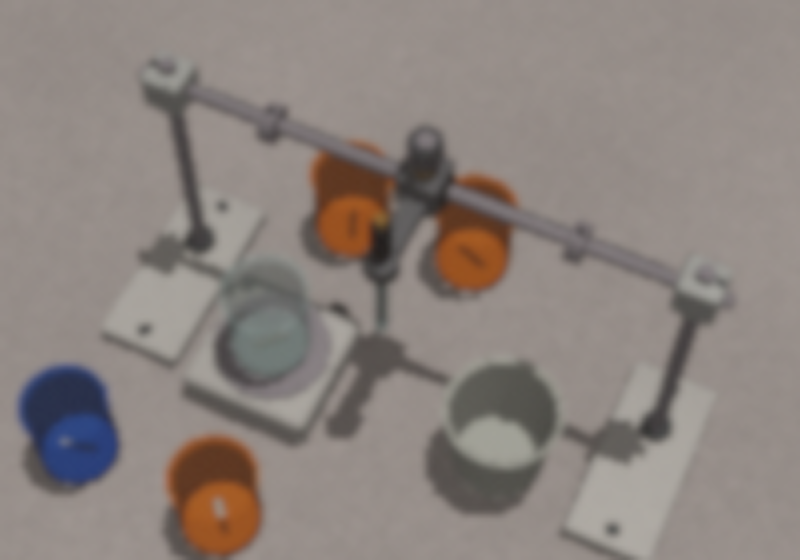

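View pics/si_z.png

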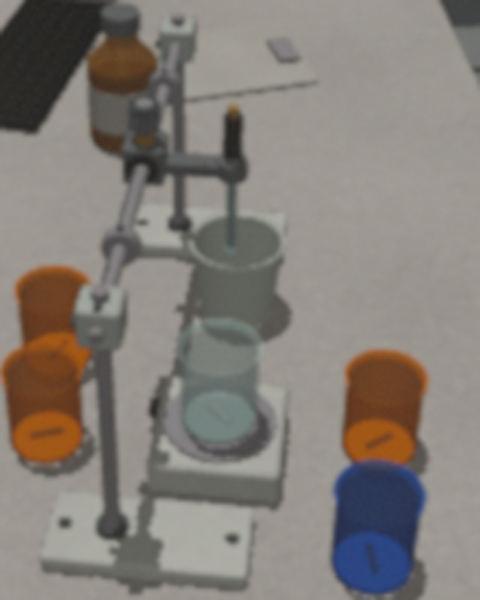

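```bash
cat > h.py <<'E'
import numpy as np, cv2
from scipy.spatial.transform import Rotation as R
SC=(401.1716,281.737,209.3576,[1.68252003,2.17082647,-0.58763293],[0.12535097,-0.41192631,1.67413439])
SI=(441.815,284.148,213.848,[2.19648665,-0.06963661,0.03540714],[-0.59360881,0.1747935,1.23468314])
def ray(c,u,v):
    Rm=cv2.Rodrigues(np.array(c[3]))[0]; t=np.array(c[4])
    return -Rm.T@t, Rm.T@np.array([(u-c[1])/c[0],(v-c[2])/c[0],1])
def atz(c,u,v,z):
    o,d=ray(c,u,v); return o+d*(z-o[2])/d[2]
def tri(a,b):
    (o1,d1),(o2,d2)=ray(SC,*a),ray(SI,*b)
    A=np.stack([d1,-d2],1); s=np.linalg.lstsq(A,o2-o1,rcond=None)[0]
    p,q=o1+s[0]*d1,o2+s[1]*d2; return (p+q)/2,np.linalg.norm(p-q)
E
python3 - <<'E'
from h import *
np.set_printoptions(precision=4,suppress=True)
z=lambda x,y:(180+x/4,140+y/4); w=lambda x,y:(220+x/3,140+y/3)
print("knobtop",atz(SC,*z(425,138),.299),atz(SI,*w(146,103),.299),tri(z(425,138),w(146,103)))
print("knobmid",atz(SC,*z(425,153),.287),atz(SI,*w(145,118),.287))
r=atz(SC,*z(165,68),.262);l=atz(SC,*z(710,275),.262);print("clamps",r,l,(r+l)/2,np.linalg.norm(r-l))
r=atz(SI,*w(97,297),.262);l=atz(SI,*w(178,20),.262);print("clamps side",r,l,(r+l)/2,np.linalg.norm(r-l))
print("rings",atz(SC,*z(270,123),.245),atz(SC,*z(578,243),.245),atz(SI,*w(120,243),.245))
print("posts feet",atz(SC,*z(200,240),.02),atz(SC,*z(655,427),.02))
print("beaker bottom",atz(SC,*z(270,340),.044),atz(SI,*w(220,418),.044),"rim",atz(SC,*z(265,297),.128),atz(SI,*w(220,347),.128))
print("cup rim", atz(SC,*z(503,410),.088))
E
```

```text
knobtop [0.5535 0.0223 0.299 ] [0.5573 0.0179 0.299 ] (array([0.5556, 0.0217, 0.2983]), np.float64(0.004409523013880242))
knobmid [0.5579 0.0236 0.287 ] [0.556  0.0137 0.287 ]
clamps [ 0.5144 -0.1898  0.262 ] [0.5914 0.2387 0.262 ] [0.5529 0.0245 0.262 ] 0.4353691534820358
clamps side [ 0.514  -0.1895  0.262 ] [0.5956 0.2367 0.262 ] [0.5548 0.0236 0.262 ] 0.43394234392694364
rings [ 0.5319 -0.1027  0.245 ] [0.578  0.1434 0.245 ] [ 0.5316 -0.1029  0.245 ]
posts feet [ 0.5162 -0.1873  0.02  ] [0.5954 0.235  0.02  ]
beaker bottom [ 0.6092 -0.0929  0.044 ] [ 0.613  -0.0957  0.044 ] rim [ 0.6154 -0.0895  0.128 ] [ 0.6118 -0.0973  0.128 ]
cup rim [0.6452 0.1125 0.088 ]
```

Both cameras agree to within a few mm: knob at about (0.556, 0.020), rod yaw about -0.183 rad, right ring face about -0.122 m along the rod, so roughly 99 mm of travel. First I move to hover above the knob.

Call:
arm_command:
  commands:
    - [100,[0.027,-0.025,-0.012],[0,0,-0.035]]
    - [100,[0.054,-0.05,-0.024],[0,0,-0.07]]
    - [100,[0.081,-0.075,-0.036],[0,0,-0.105]]
    - [100,[0.108,-0.1,-0.048],[0,0,-0.14]]
    - [100,[0.135,-0.125,-0.06],[0,0,-0.175]]
    - [100,[0.162,-0.149,-0.072],[0,0,-0.21]]
    - [100,[0.189,-0.174,-0.084],[0,0,-0.245]]
    - [100,[0.216,-0.198,-0.096],[0,0,-0.28]]
    - [100,[0.243,-0.223,-0.108],[0,0,-0.315]]
    - [100,[0.27,-0.247,-0.12],[0,0,-0.35]]
  squeeze: 40

```text
time: 0.98
ee_pos: [0.3621, -0.2897, 0.4128]
eef_rot: [0.952, 0.307, -0.0, 0.0]
ft_force: [1.6, 0.6, -0.5]
width: 0.0869
```

```bash
cat > st.py <<'E'
from bench import *
from h import *
np.set_printoptions(precision=4,suppress=True)
def st():
    s=read_state(); p=np.array(s["ee_pos"]); M=R.from_quat(s["eef_rot"]).as_matrix()
    print("t",round(s["time"],2),"p",p,"yaw",round(np.arctan2(M[1,0],M[0,0]),4),"zax",M[:,2],"q",np.array(s["joint_positions"]),"F",np.array(s["ft_force"]),"T",np.array(s["torque"]),"w",s["width"])
    return s,p,M
E
python3 - <<'E'
from st import *
s,p,M=st()
print(M.T@(np.array([.556,.020,.42])-p))
E
```

```text
t 0.98 p [ 0.3621 -0.2897  0.4128] yaw 0.6236 zax [-0.0001 -0.0004 -1.    ] q [ 0.9609 -0.0474 -0.366   1.6389 -0.0166  1.5468 -0.3516] F [ 1.6108  0.5916 -0.5354] T [-0.0133 -0.1429 -0.0144] w 0.08690868387886867
[ 0.3383 -0.1382 -0.0073]
```

Call:
arm_command:
  commands:
    - [60,[0.034,-0.014,-0.001],[0,0,-0.035]]
    - [60,[0.068,-0.028,-0.002],[0,0,-0.07]]
    - [60,[0.102,-0.042,-0.003],[0,0,-0.105]]
    - [60,[0.136,-0.056,-0.004],[0,0,-0.14]]
    - [60,[0.17,-0.07,-0.005],[0,0,-0.175]]
    - [60,[0.204,-0.084,-0.006],[0,0,-0.21]]
    - [60,[0.238,-0.098,-0.007],[0,0,-0.245]]
    - [60,[0.272,-0.112,-0.007],[0,0,-0.28]]
    - [60,[0.306,-0.126,-0.007],[0,0,-0.315]]
    - [60,[0.338,-0.138,-0.007],[0,0,-0.35]]

```text
time: 1.82
ee_pos: [0.5565, 0.0194, 0.4193]
eef_rot: [0.884, 0.468, 0.0, 0.0]
ft_force: [0.8, -0.7, -0.0]
width: 0.0526
```

```bash
python3 - <<'E'
from st import *
s,p,M=st()
c=camera("wrist");cv2.imwrite("pics/w1.png",cv2.cvtColor(c["pixels"],cv2.COLOR_RGB2BGR))
s,p,M=st()
E
```

```text
t 1.82 p [0.5565 0.0194 0.4193] yaw 0.9736 zax [ 0.0003  0.0001 -1.    ] q [ 0.5081  0.2158 -0.745   1.3936  0.1457  1.5878 -0.8198] F [ 0.7844 -0.7115 -0.0166] T [-0.0079 -0.1357  0.0345] w 0.0526255945600226
t 1.87 p [0.558  0.0253 0.4182] yaw 0.9827 zax [-0.0003  0.0036 -1.    ] q [ 0.5015  0.2217 -0.7508  1.3907  0.1471  1.5868 -0.8225] F [-4.878   2.9516 -2.3599] T [ 0.1108  0.2953 -0.0238] w 0.052075078491387754
```

View pics/w1.png

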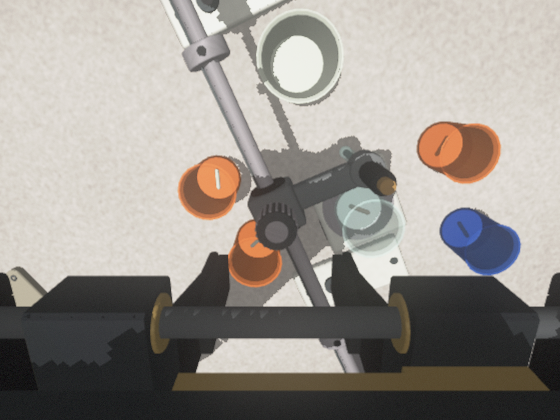

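The wrist view shows the knob's top centre at (277,234), the holder's arm pointing to the upper right, and the beaker beyond it at about (372,220).

```bash
cat >> st.py <<'E'
MT=np.array([[2.77568466e-04,-9.51998549e-01,-3.06102411e-01,8.41518181e-02],[9.99999277e-01,6.22364546e-04,-1.02881215e-03,-9.25030523e-05],[1.16993496e-03,-3.06101904e-01,9.51998033e-01,-9.16867221e-02]])
def watz(p,M,u,v,z):
    o=p+M@MT[:,3]; d=M@MT[:,:3]@np.array([(u-279.863)/352.491,(v-210.918)/352.491,1]); return o+d*(z-o[2])/d[2]
E
python3 - <<'E'
from st import *
p=np.array([.5565,.0194,.4193]);M=R.from_quat([.884,.468,0,0]).as_matrix()
for u,v in [(277,234)]: print(watz(p,M,u,v,.299))
print("ring L",watz(p,M,207,57,.245))
E
```

```text
[0.5549 0.0209 0.299 ]
ring L [0.5767 0.1399 0.245 ]
```

Call:
arm_command:
  commands:
    - [60,[0,0,0.002],[0,0,0.1]]
    - [60,[0,0,0.004],[0,0,0.2]]
    - [60,[0,0,0.006],[0,0,0.3]]
    - [60,[0,0,0.01],[0,0,0.4]]
    - [60,[0,0,0.015],[0,0,0.5]]
    - [60,[0,0,0.02],[0,0,0.58]]
    - [60,[0,0,0.02],[0,0,0.62]]
    - [60,[0,0,0.02],[0,0,0.62]]
    - [60,[0,0,0.02],[0,0,0.62]]
    - [60,[0,0,0.02],[0,0,0.62]]

```text
time: 2.7
ee_pos: [0.5559, 0.0174, 0.3993]
eef_rot: [0.984, 0.176, 0.0, 0.0]
ft_force: [0.3, 0.9, 0.2]
width: 0.0518
```

```bash
python3 - <<'E'
from st import *
s,p,M=st()
c=camera("wrist");cv2.imwrite("pics/w2.png",cv2.cvtColor(c["pixels"],cv2.COLOR_RGB2BGR))
np.save("w2.npy",np.c_[p,M])
s,p,M=st()
E
```

```text
t 2.7 p [0.5559 0.0174 0.3993] yaw 0.3534 zax [ 0.0001 -0.0001 -1.    ] q [ 0.4627  0.2044 -0.6767  1.4373  0.1276  1.5442 -1.4245] F [0.3214 0.9002 0.2242] T [-0.0402 -0.0001  0.0034] w 0.05176583322647086
t 2.75 p [0.556  0.0174 0.3994] yaw 0.3531 zax [ 0.0002 -0.0001 -1.    ] q [ 0.4628  0.2044 -0.6767  1.4372  0.1276  1.5442 -1.4248] F [-0.1212 -0.1661 -0.7311] T [-0.0355  0.0333 -0.0142] w 0.05206363180707435
```

View pics/w2.png

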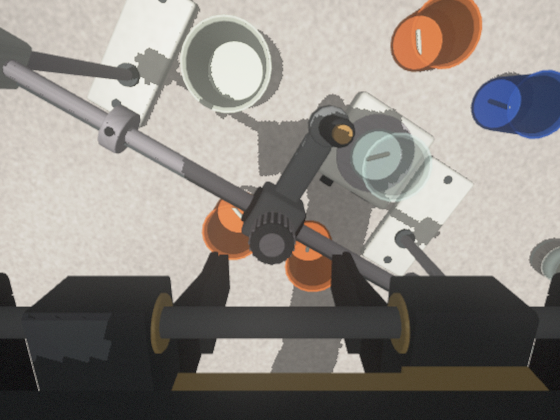

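The knob's top centre is at (271,245) in this settled view.

```bash
python3 - <<'E'
from st import *
a=np.load("w2.npy");p=a[:,0];M=a[:,1:]
k=watz(p,M,271,245,.299);print(k, "tool shift",M.T@(np.array([k[0],k[1],.340])-p))
print("ringL",watz(p,M,117,130,.245))
E
```

```text
[0.5552 0.023  0.299 ] tool shift [ 0.0013 -0.0055  0.0593]
ringL [0.5765 0.1439 0.245 ]
```

Call:
arm_command:
  commands:
    - [60,[0.001,-0.005,0.005],[0,0,0]]
    - [60,[0.001,-0.005,0.015],[0,0,0]]
    - [60,[0.001,-0.005,0.025],[0,0,0]]
    - [60,[0.001,-0.005,0.035],[0,0,0]]
    - [60,[0.001,-0.005,0.045],[0,0,0]]
    - [60,[0.001,-0.005,0.053],[0,0,0]]
    - [60,[0.001,-0.005,0.057],[0,0,0]]
    - [60,[0.001,-0.005,0.059],[0,0,0]]
    - [60,[0.001,-0.005,0.059],[0,0,0]]
    - [60,[0.001,-0.005,0.059],[0,0,0]]

```text
time: 3.58
ee_pos: [0.5553, 0.0225, 0.3406]
eef_rot: [0.985, 0.175, 0.0, 0.0]
ft_force: [0.1, -0.5, -0.7]
width: 0.0528
```

```bash
python3 - <<'E'
from st import *
s,p,M=st()
for n in ("wrist","side"):
  c=camera(n);im=cv2.cvtColor(c["pixels"],cv2.COLOR_RGB2BGR)
  if n=="side": im=cv2.resize(im[120:280,200:360],None,fx=3,fy=3)
  cv2.imwrite(f"pics/{n}3.png",im)
E
```

```text
t 3.58 p [0.5553 0.0225 0.3406] yaw 0.3518 zax [ 0.0006 -0.0001 -1.    ] q [ 0.461   0.2191 -0.6785  1.5441  0.1384  1.4267 -1.4447] F [ 0.1414 -0.5388 -0.6912] T [ 0.0247 -0.0027 -0.0592] w 0.05276810156669198
```

View pics/wrist3.png

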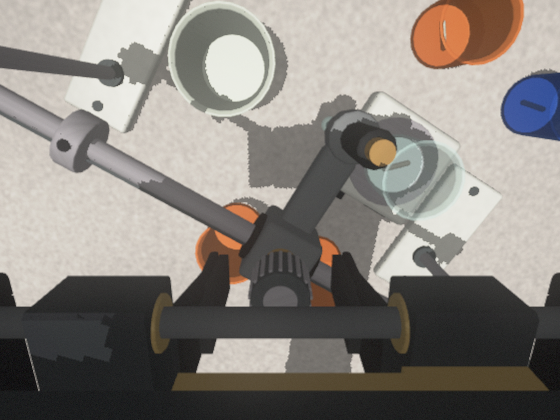

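View pics/side3.png

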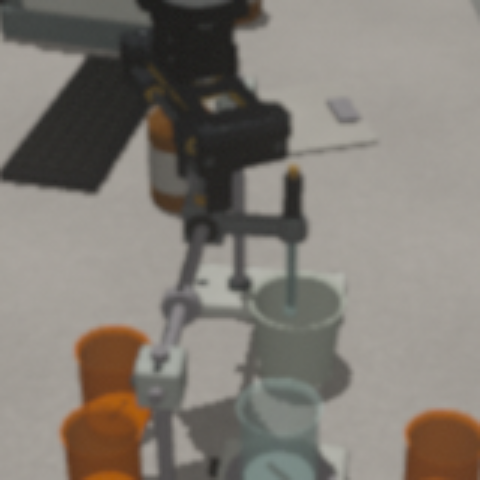

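The knob, at (281,292), sits centred between the fingers. I close on it.

Call:
arm_command:
  commands:
    - [0,[0,0,0],[0,0,0]]
    - [0,[0,0,0],[0,0,0]]
    - [0,[0,0,0],[0,0,0]]
    - [0,[0,0,0],[0,0,0]]
    - [0,[0,0,0],[0,0,0]]
    - [0,[0,0,0],[0,0,0]]
    - [0,[0,0,0],[0,0,0]]
    - [0,[0,0,0],[0,0,0]]
    - [0,[0,0,0],[0,0,0]]
    - [0,[0,0,0],[0,0,0]]
  squeeze: 45

```text
time: 4.52
ee_pos: [0.5552, 0.0224, 0.3403]
eef_rot: [0.985, 0.175, 0.0, 0.0]
ft_force: [-0.1, -0.0, 0.3]
width: 0.026
```

```bash
python3 - <<'E'
from st import *
st()
E
```

```text
t 4.52 p [0.5552 0.0224 0.3403] yaw 0.3518 zax [ 0.0002 -0.0002 -1.    ] q [ 0.4609  0.2192 -0.6784  1.5446  0.1385  1.4265 -1.4447] F [-0.103  -0.0465  0.2762] T [-0.1155 -0.0581  0.0333] w 0.025952702203211133
```

Call:
arm_command:
  commands:
    - [0,[0,0,0],[0,0,-0.06]]
    - [0,[0,0,0],[0,0,-0.12]]
    - [0,[0,0,0],[0,0,-0.18]]
    - [0,[0,0,0],[0,0,-0.24]]
    - [0,[0,0,0],[0,0,-0.3]]
    - [0,[0,0,0],[0,0,-0.36]]
    - [0,[0,0,0],[0,0,-0.42]]
    - [0,[0,0,0],[0,0,-0.48]]
    - [0,[0,0,0],[0,0,-0.54]]
    - [0,[0,0,0],[0,0,-0.6]]

```text
time: 5.35
ee_pos: [0.5554, 0.0221, 0.3403]
eef_rot: [0.888, 0.459, 0.0, 0.0]
ft_force: [1.6, -1.2, -0.4]
width: 0.0258
```

```bash
python3 - <<'E'
from st import *
st()
E
```

```text
t 5.35 p [0.5554 0.0221 0.3403] yaw 0.9541 zax [ 0.0006 -0.0003 -1.    ] q [ 0.516   0.2315 -0.7463  1.5419  0.1585  1.4296 -0.8559] F [ 1.5921 -1.2306 -0.4223] T [-0.2864 -0.3973 -0.1225] w 0.025832929035309368
```

Call:
arm_command:
  commands:
    - [0,[0,0,0],[0,0,-0.08]]
    - [0,[0,0,0],[0,0,-0.16]]
    - [0,[0,0,0],[0,0,-0.24]]
    - [0,[0,0,0],[0,0,-0.32]]
    - [0,[0,0,0],[0,0,-0.4]]
    - [0,[0,0,0],[0,0,-0.48]]
    - [0,[0,0,0],[0,0,-0.56]]
    - [0,[0,0,0],[0,0,-0.64]]
    - [0,[0,0,0],[0,0,-0.64]]
    - [0,[0,0,0],[0,0,-0.64]]

```text
time: 6.18
ee_pos: [0.5557, 0.022, 0.3403]
eef_rot: [0.701, 0.713, 0.0, 0.001]
ft_force: [5.3, -1.9, -0.7]
width: 0.0258
```

```bash
python3 - <<'E'
from st import *
st()
c=camera("wrist");cv2.imwrite("pics/w4.png",cv2.cvtColor(c["pixels"],cv2.COLOR_RGB2BGR))
E
```

```text
t 6.18 p [0.5557 0.022  0.3403] yaw 1.5888 zax [ 0.0015 -0.0002 -1.    ] q [ 0.5777  0.2479 -0.8248  1.5388  0.1835  1.4336 -0.2387] F [ 5.2884 -1.8661 -0.6619] T [-0.4454 -1.2605  0.0899] w 0.025840942153694813
```

View pics/w4.png

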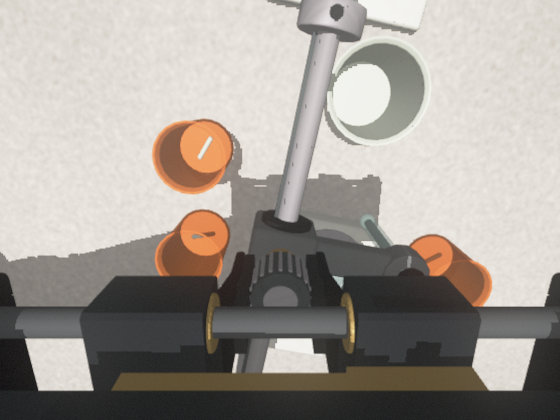

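The screw was turned about 1.24 rad anticlockwise, without slip as far as I can see; reaction torque was ~0.12 N m. The estimated screw value is +0.34 to +0.64. The wrist view shows the holder still in place, gripped at (281,290). Now I slide 60 mm towards the beaker and watch the forces.

Call:
arm_command:
  commands:
    - [0,[-0.003,0.0,0],[0,0,0]]
    - [0,[-0.009,-0.0015,0],[0,0,0]]
    - [0,[-0.0155,-0.003,0],[0,0,0]]
    - [0,[-0.022,-0.0045,0],[0,0,0]]
    - [0,[-0.0285,-0.006,0],[0,0,0]]
    - [0,[-0.035,-0.007,0],[0,0,0]]
    - [0,[-0.0415,-0.0085,0],[0,0,0]]
    - [0,[-0.048,-0.01,0],[0,0,0]]
    - [0,[-0.0545,-0.011,0],[0,0,0]]
    - [0,[-0.059,-0.012,0],[0,0,0]]

```text
time: 7.07
ee_pos: [0.5448, -0.0369, 0.3403]
eef_rot: [0.701, 0.714, 0.001, 0.0]
ft_force: [6.9, 1.0, -3.9]
width: 0.0257
```

```bash
python3 - <<'E'
from st import *
s,p,M=st()
y=np.array([.182,.983]);F=np.array(s["ft_force"])[:2];print("along",(p[:2]-[.5557,.022])@y,"Falong",F@y,"Flat",F@[.983,-.182])
c=camera("wrist");cv2.imwrite("pics/w5.png",cv2.cvtColor(c["pixels"],cv2.COLOR_RGB2BGR))
c=camera("side");cv2.imwrite("pics/s5.png",cv2.resize(cv2.cvtColor(c["pixels"],cv2.COLOR_RGB2BGR)[140:340,220:380],None,fx=3,fy=3))
s,p,M=st()
E
```

```text
t 7.07 p [ 0.5448 -0.0369  0.3403] yaw 1.5893 zax [ 0.0014  0.0008 -1.    ] q [ 0.6746  0.2147 -0.7943  1.5651  0.1536  1.4251 -0.1118] F [ 6.8849  1.0061 -3.8973] T [ 0.3387 -1.4825  0.1079] w 0.025715388709745265
along -0.059838530394273046 Falong 2.242083792650471 Flat 6.584756379945496
t 7.17 p [ 0.5447 -0.0376  0.3403] yaw 1.5885 zax [ 0.001  -0.0003 -1.    ] q [ 0.6749  0.2147 -0.7937  1.5651  0.1545  1.4256 -0.1119] F [ 4.9155 -2.7529 -1.3942] T [-0.6865 -1.1804  0.0788] w 0.025673006183839258
```

View pics/s5.png

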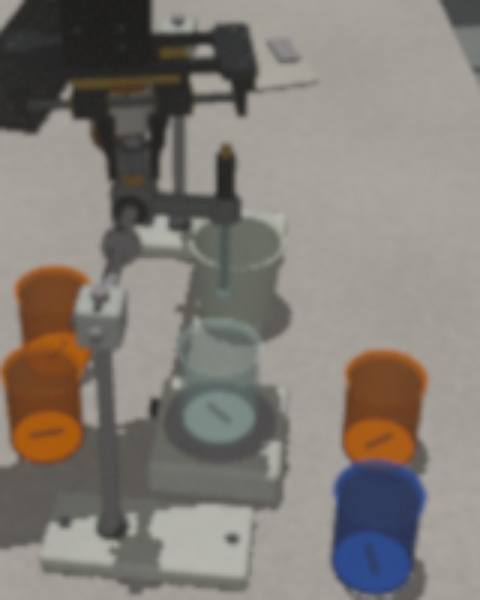

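The holder slides freely, with about 2 N of drag. The side view shows the electrode tip at (223,295) with the ring still ahead at (120,243). About 39 mm remains; I advance 30 and then go slowly.

Call:
arm_command:
  commands:
    - [0,[-0.003,-0.0005,0],[0,0,0]]
    - [0,[-0.007,-0.0015,0],[0,0,0]]
    - [0,[-0.011,-0.002,0],[0,0,0]]
    - [0,[-0.015,-0.003,0],[0,0,0]]
    - [0,[-0.019,-0.004,0],[0,0,0]]
    - [0,[-0.0225,-0.0045,0],[0,0,0]]
    - [0,[-0.025,-0.005,0],[0,0,0]]
    - [0,[-0.027,-0.0055,0],[0,0,0]]
    - [0,[-0.0285,-0.006,0],[0,0,0]]
    - [0,[-0.0295,-0.006,0],[0,0,0]]

```text
time: 8.0
ee_pos: [0.5394, -0.0658, 0.3403]
eef_rot: [0.7, 0.714, 0.001, 0.0]
ft_force: [5.7, 1.9, -1.4]
width: 0.0263
```

```bash
cat > a.py <<'E'
from st import *
s,p,M=st()
y=np.array([.182,.983]);F=np.array(s["ft_force"])[:2];print("along",(p[:2]-[.5557,.022])@y,"Falong",F@y,"Flat",F@[.983,-.182])
E
python3 a.py; python3 - <<'E'
from st import *
c=camera("side");cv2.imwrite("pics/s6.png",cv2.resize(cv2.cvtColor(c["pixels"],cv2.COLOR_RGB2BGR)[140:340,220:380],None,fx=3,fy=3))
E
```

```text
t 8.0 p [ 0.5394 -0.0658  0.3403] yaw 1.5906 zax [ 0.0013  0.0008 -1.    ] q [ 0.7179  0.2047 -0.7773  1.5721  0.1439  1.4228 -0.0503] F [ 5.6728  1.8947 -1.4184] T [ 0.3577 -1.246   0.0542] w 0.02625757282418691
along -0.08922509979438355 Falong 2.894892177695182 Flat 5.231518925242494
```

View pics/s6.png

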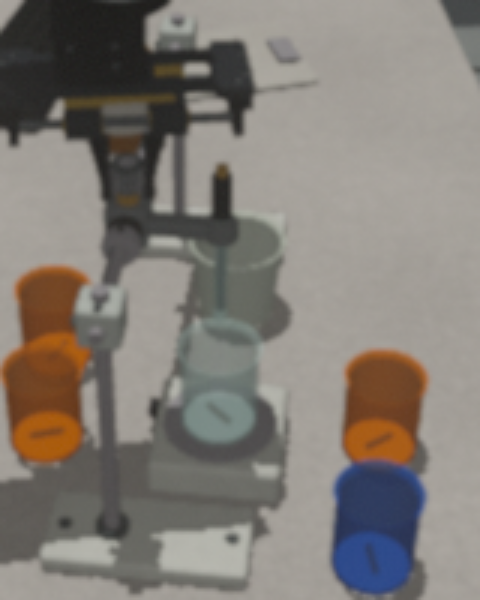

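Call:
arm_command:
  commands:
    - [0,[-0.0005,0,0],[0,0,0]]
    - [0,[-0.001,0,0],[0,0,0]]
    - [0,[-0.0015,-0.0003,0],[0,0,0]]
    - [0,[-0.002,-0.0004,0],[0,0,0]]
    - [0,[-0.0025,-0.0005,0],[0,0,0]]
    - [0,[-0.003,-0.0006,0],[0,0,0]]
    - [0,[-0.0035,-0.0007,0],[0,0,0]]
    - [0,[-0.004,-0.0008,0],[0,0,0]]
    - [0,[-0.004,-0.0008,0],[0,0,0]]
    - [0,[-0.004,-0.0008,0],[0,0,0]]

```text
time: 8.88
ee_pos: [0.5387, -0.0697, 0.3403]
eef_rot: [0.7, 0.714, 0.001, 0.0]
ft_force: [5.5, 2.0, -2.1]
width: 0.0256
```

```bash
python3 a.py
```

```text
t 8.88 p [ 0.5387 -0.0697  0.3403] yaw 1.5908 zax [ 0.0011  0.0006 -1.    ] q [ 0.7234  0.2037 -0.7748  1.5726  0.143   1.4228 -0.042 ] F [ 5.4663  2.009  -2.1418] T [ 0.1921 -1.3042  0.0222] w 0.025564350616961766
along -0.09326987471903177 Falong 2.9696786159027715 Flat 5.007717862233501
```

Call:
arm_command:
  commands:
    - [0,[-0.0003,0,0],[0,0,0]]
    - [0,[-0.0006,-0.0001,0],[0,0,0]]
    - [0,[-0.0009,-0.0002,0],[0,0,0]]
    - [0,[-0.0012,-0.0002,0],[0,0,0]]
    - [0,[-0.0015,-0.0003,0],[0,0,0]]
    - [0,[-0.0018,-0.0004,0],[0,0,0]]
    - [0,[-0.002,-0.0004,0],[0,0,0]]
    - [0,[-0.002,-0.0004,0],[0,0,0]]
    - [0,[-0.002,-0.0004,0],[0,0,0]]
    - [0,[-0.002,-0.0004,0],[0,0,0]]

```text
time: 9.72
ee_pos: [0.5383, -0.0717, 0.3403]
eef_rot: [0.7, 0.714, 0.001, 0.0]
ft_force: [5.5, 0.8, -1.8]
width: 0.0257
```

```bash
python3 a.py
```

```text
t 9.72 p [ 0.5383 -0.0717  0.3403] yaw 1.5909 zax [ 0.0011  0.0007 -1.    ] q [ 0.7262  0.2032 -0.7736  1.5729  0.1424  1.4227 -0.038 ] F [ 5.4873  0.8303 -1.819 ] T [ 0.224  -1.3145  0.0523] w 0.025720270805491406
along -0.09522732172293104 Falong 1.814920242180544 Flat 5.24288565121898
```

Call:
arm_command:
  commands:
    - [0,[-0.0003,0,0],[0,0,0]]
    - [0,[-0.0006,-0.0001,0],[0,0,0]]
    - [0,[-0.0009,-0.0002,0],[0,0,0]]
    - [0,[-0.0012,-0.0002,0],[0,0,0]]
    - [0,[-0.0015,-0.0003,0],[0,0,0]]
    - [0,[-0.0015,-0.0003,0],[0,0,0]]
    - [0,[-0.0015,-0.0003,0],[0,0,0]]
    - [0,[-0.0015,-0.0003,0],[0,0,0]]
    - [0,[-0.0015,-0.0003,0],[0,0,0]]
    - [0,[-0.0015,-0.0003,0],[0,0,0]]

```text
time: 10.55
ee_pos: [0.5381, -0.0732, 0.3403]
eef_rot: [0.7, 0.714, 0.001, 0.0]
ft_force: [5.2, 1.0, -2.7]
width: 0.0258
```

```bash
python3 a.py; python3 - <<'E'
from st import *
c=camera("side");cv2.imwrite("pics/s7.png",cv2.resize(cv2.cvtColor(c["pixels"],cv2.COLOR_RGB2BGR)[180:280,230:330],None,fx=5,fy=5,interpolation=cv2.INTER_CUBIC))
E
```

```text
t 10.55 p [ 0.5381 -0.0732  0.3403] yaw 1.5908 zax [ 0.0011  0.0007 -1.    ] q [ 0.7284  0.2029 -0.7727  1.5731  0.142   1.4226 -0.0349] F [ 5.2134  0.9698 -2.6529] T [ 0.2407 -1.2888  0.0742] w 0.025776724932932264
along -0.09678664206491552 Falong 1.902147820693493 Flat 4.948224388045428
```

View pics/s7.png

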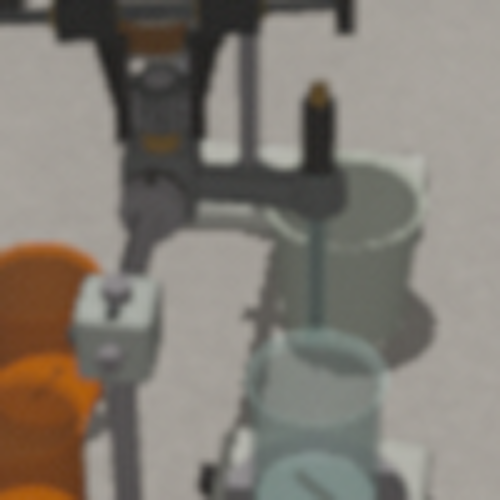

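The picture shows the holder almost at the ring, at (155,195), with no contact force yet. I continue in small steps.

Call:
arm_command:
  commands:
    - [0,[-0.0003,0,0],[0,0,0]]
    - [0,[-0.0006,-0.0001,0],[0,0,0]]
    - [0,[-0.0009,-0.0002,0],[0,0,0]]
    - [0,[-0.0012,-0.0002,0],[0,0,0]]
    - [0,[-0.0015,-0.0003,0],[0,0,0]]
    - [0,[-0.0015,-0.0003,0],[0,0,0]]
    - [0,[-0.0015,-0.0003,0],[0,0,0]]
    - [0,[-0.0015,-0.0003,0],[0,0,0]]
    - [0,[-0.0015,-0.0003,0],[0,0,0]]
    - [0,[-0.0015,-0.0003,0],[0,0,0]]

```text
time: 11.43
ee_pos: [0.5378, -0.0746, 0.3403]
eef_rot: [0.7, 0.714, 0.001, 0.0]
ft_force: [6.3, 0.8, -1.7]
width: 0.0258
```

```bash
python3 a.py
```

```text
t 11.43 p [ 0.5378 -0.0746  0.3403] yaw 1.5909 zax [ 0.0011  0.0007 -1.    ] q [ 0.7304  0.2026 -0.7718  1.5733  0.1416  1.4226 -0.0318] F [ 6.2591  0.7705 -1.6799] T [ 0.275  -1.2897  0.0236] w 0.025826289857013324
along -0.0982531684106432 Falong 1.8965664189842992 Flat 6.012486606604696
```

Call:
arm_command:
  commands:
    - [0,[-0.0003,0,0],[0,0,0]]
    - [0,[-0.0006,-0.0001,0],[0,0,0]]
    - [0,[-0.0009,-0.0002,0],[0,0,0]]
    - [0,[-0.0012,-0.0002,0],[0,0,0]]
    - [0,[-0.0015,-0.0003,0],[0,0,0]]
    - [0,[-0.0015,-0.0003,0],[0,0,0]]
    - [0,[-0.0015,-0.0003,0],[0,0,0]]
    - [0,[-0.0015,-0.0003,0],[0,0,0]]
    - [0,[-0.0015,-0.0003,0],[0,0,0]]
    - [0,[-0.0015,-0.0003,0],[0,0,0]]

```text
time: 12.27
ee_pos: [0.5375, -0.0762, 0.3403]
eef_rot: [0.7, 0.714, 0.001, 0.0]
ft_force: [6.7, 1.2, -1.3]
width: 0.0258
```

```bash
python3 a.py
```

```text
t 12.27 p [ 0.5375 -0.0762  0.3403] yaw 1.5909 zax [ 0.001   0.0007 -1.    ] q [ 0.7326  0.2023 -0.7708  1.5735  0.1413  1.4225 -0.0287] F [ 6.6955  1.154  -1.2896] T [ 0.2422 -1.2713  0.0543] w 0.02577707052811553
along -0.09981025002564867 Falong 2.352954630066192 Flat 6.371687108706095
```

Call:
arm_command:
  commands:
    - [0,[-0.0003,0,0],[0,0,0]]
    - [0,[-0.0006,-0.0001,0],[0,0,0]]
    - [0,[-0.0009,-0.0002,0],[0,0,0]]
    - [0,[-0.0012,-0.0002,0],[0,0,0]]
    - [0,[-0.0015,-0.0003,0],[0,0,0]]
    - [0,[-0.0015,-0.0003,0],[0,0,0]]
    - [0,[-0.0015,-0.0003,0],[0,0,0]]
    - [0,[-0.0015,-0.0003,0],[0,0,0]]
    - [0,[-0.0015,-0.0003,0],[0,0,0]]
    - [0,[-0.0015,-0.0003,0],[0,0,0]]

```text
time: 13.1
ee_pos: [0.5374, -0.0766, 0.3403]
eef_rot: [0.7, 0.715, 0.001, -0.0]
ft_force: [6.8, 3.9, -3.7]
width: 0.0258
```

```bash
python3 a.py
```

```text
t 13.1 p [ 0.5374 -0.0766  0.3403] yaw 1.592 zax [ 0.0015  0.002  -1.    ] q [ 0.7342  0.202  -0.7708  1.5736  0.1398  1.422  -0.0258] F [ 6.7587  3.9475 -3.7496] T [ 0.9649 -1.4847 -0.0186] w 0.02584862485132948
along -0.10026265841936298 Falong 5.110454621738866 Flat 5.925358688347935
```

Contact: the tool stopped 1 mm short and the force along the rod rose to 5.1 N. I press a little more.

Call:
arm_command:
  commands:
    - [0,[-0.0003,0,0],[0,0,0]]
    - [0,[-0.0006,-0.0001,0],[0,0,0]]
    - [0,[-0.0009,-0.0002,0],[0,0,0]]
    - [0,[-0.0012,-0.0002,0],[0,0,0]]
    - [0,[-0.0012,-0.0002,0],[0,0,0]]
    - [0,[-0.0012,-0.0002,0],[0,0,0]]
    - [0,[-0.0012,-0.0002,0],[0,0,0]]
    - [0,[-0.0012,-0.0002,0],[0,0,0]]
    - [0,[-0.0012,-0.0002,0],[0,0,0]]
    - [0,[-0.0012,-0.0002,0],[0,0,0]]

```text
time: 13.93
ee_pos: [0.5374, -0.0768, 0.3403]
eef_rot: [0.699, 0.715, 0.002, -0.001]
ft_force: [6.6, 7.7, -3.9]
width: 0.0258
```

```bash
python3 a.py
```

```text
t 13.93 p [ 0.5374 -0.0768  0.3403] yaw 1.5933 zax [ 0.0017  0.0033 -1.    ] q [ 0.7353  0.2019 -0.7709  1.5738  0.1385  1.4216 -0.0234] F [ 6.5554  7.6825 -3.8631] T [ 1.64   -1.6591 -0.0622] w 0.025786769960856683
along -0.10040944880151828 Falong 8.744980364410225 Flat 5.045702202543508
```

Call:
arm_command:
  commands:
    - [0,[0,0,0],[0,0,0.065]]
    - [0,[0,0,0],[0,0,0.13]]
    - [0,[0,0,0],[0,0,0.195]]
    - [0,[0,0,0],[0,0,0.26]]
    - [0,[0,0,0],[0,0,0.325]]
    - [0,[0,0,0],[0,0,0.35]]
    - [0,[0,0,0],[0,0,0.35]]
    - [0,[0,0,0],[0,0,0.35]]
    - [0,[0,0,0],[0,0,0.35]]
    - [0,[0,0,0],[0,0,0.35]]

```text
time: 14.77
ee_pos: [0.5372, -0.0767, 0.3403]
eef_rot: [0.813, 0.582, 0.001, -0.001]
ft_force: [5.6, 8.0, -2.9]
width: 0.0261
```

```bash
python3 a.py
```

```text
t 14.77 p [ 0.5372 -0.0767  0.3403] yaw 1.2433 zax [ 0.0011  0.0033 -1.    ] q [ 0.7048  0.1953 -0.7338  1.5752  0.1285  1.4206 -0.3662] F [ 5.5834  8.0493 -2.8804] T [ 1.6557 -1.3523 -0.0647] w 0.026080481390060535
along -0.10044106471237617 Falong 8.92869003749078 Flat 4.023525627678367
```

Force along the rod holds at 8.9 N. I go on tightening for 1.0 rad more.

Call:
arm_command:
  commands:
    - [0,[0,0,0],[0,0,0.11]]
    - [0,[0,0,0],[0,0,0.22]]
    - [0,[0,0,0],[0,0,0.33]]
    - [0,[0,0,0],[0,0,0.44]]
    - [0,[0,0,0],[0,0,0.55]]
    - [0,[0,0,0],[0,0,0.66]]
    - [0,[0,0,0],[0,0,0.76]]
    - [0,[0,0,0],[0,0,0.85]]
    - [0,[0,0,0],[0,0,0.93]]
    - [0,[0,0,0],[0,0,1.0]]

```text
time: 15.6
ee_pos: [0.5368, -0.0763, 0.3403]
eef_rot: [0.993, 0.12, 0.0, -0.002]
ft_force: [1.9, 10.3, -1.2]
width: 0.0258
```

```bash
python3 a.py
```

```text
t 15.6 p [ 0.5368 -0.0763  0.3403] yaw 0.2398 zax [ 0.0001  0.0036 -1.    ] q [ 0.6228  0.1799 -0.6367  1.5793  0.1042  1.4179 -1.3531] F [ 1.8942 10.3478 -1.182 ] T [ 1.9307 -0.6086  0.15  ] w 0.02580405112234412
along -0.10004584097994156 Falong 10.516662266054446 Flat -0.021268550783198635
```

Call:
arm_command:
  commands:
    - [0,[0,0,0],[0,0,0.03]]
    - [0,[0,0,0],[0,0,0.06]]
    - [0,[0,0,0],[0,0,0.08]]
    - [0,[0,0,0],[0,0,0.1]]
    - [0,[0,0,0],[0,0,0.1]]
    - [0,[0,0,0],[0,0,0.1]]
    - [0,[0,0,0],[0,0,0.1]]
    - [0,[0,0,0],[0,0,0.1]]
    - [0,[0,0,0],[0,0,0.1]]
    - [0,[0,0,0],[0,0,0.1]]

```text
time: 16.43
ee_pos: [0.5368, -0.0762, 0.3403]
eef_rot: [0.997, 0.072, 0.0, -0.002]
ft_force: [2.6, 9.5, -1.2]
width: 0.026
```

```bash
python3 a.py
```

```text
t 16.43 p [ 0.5368 -0.0762  0.3403] yaw 0.1439 zax [-0.      0.0037 -1.    ] q [ 0.6154  0.1787 -0.6281  1.5796  0.1022  1.4176 -1.4476] F [ 2.5572  9.5384 -1.1628] T [ 2.0091 -0.5565  0.0192] w 0.026040628022039193
along -0.09999060970139025 Falong 9.841653817536326 Flat 0.7777284914658532
```

The screw is now at an estimated ≤ -0.8, tighter than at the start. As a clamp test I unload the press before opening; the holder should stay put.

Call:
arm_command:
  commands:
    - [0,[0.0001,-0.0004,0],[0,0,0]]
    - [0,[0.0002,-0.0008,0],[0,0,0]]
    - [0,[0.0004,-0.0012,0],[0,0,0]]
    - [0,[0.0005,-0.0016,0],[0,0,0]]
    - [0,[0.0006,-0.002,0],[0,0,0]]
    - [0,[0.0007,-0.0023,0],[0,0,0]]
    - [0,[0.0007,-0.0023,0],[0,0,0]]
    - [0,[0.0007,-0.0023,0],[0,0,0]]
    - [0,[0.0007,-0.0023,0],[0,0,0]]
    - [0,[0.0007,-0.0023,0],[0,0,0]]

```text
time: 17.27
ee_pos: [0.5369, -0.076, 0.3403]
eef_rot: [0.997, 0.071, -0.0, -0.001]
ft_force: [-0.4, 6.1, 0.4]
width: 0.026
```

```bash
python3 a.py
```

```text
t 17.27 p [ 0.5369 -0.076   0.3403] yaw 0.1423 zax [-0.0005  0.0013 -1.    ] q [ 0.6136  0.1789 -0.6279  1.5794  0.1047  1.4182 -1.4513] F [-0.3926  6.1292  0.4138] T [ 1.3181 -0.064   0.0579] w 0.02603182660084841
along -0.09979745065700159 Falong 5.953550341404818 Flat -1.50144914494345
```

Call:
arm_command:
  commands:
    - [0,[0.0002,-0.0006,0],[0,0,0]]
    - [0,[0.0004,-0.0012,0],[0,0,0]]
    - [0,[0.0006,-0.0018,0],[0,0,0]]
    - [0,[0.0008,-0.0024,0],[0,0,0]]
    - [0,[0.001,-0.003,0],[0,0,0]]
    - [0,[0.0012,-0.0036,0],[0,0,0]]
    - [0,[0.0013,-0.004,0],[0,0,0]]
    - [0,[0.0013,-0.004,0],[0,0,0]]
    - [0,[0.0013,-0.004,0],[0,0,0]]
    - [0,[0.0013,-0.004,0],[0,0,0]]

```text
time: 18.1
ee_pos: [0.5373, -0.0745, 0.3402]
eef_rot: [0.998, 0.07, -0.001, 0.001]
ft_force: [-4.5, -2.7, 3.2]
width: 0.0258
```

```bash
python3 a.py
```

```text
t 18.1 p [ 0.5373 -0.0745  0.3402] yaw 0.1399 zax [-0.0012 -0.0018 -1.    ] q [ 0.6094  0.1796 -0.6285  1.5789  0.1083  1.419  -1.4589] F [-4.4878 -2.6872  3.166 ] T [-0.498   1.1126  0.0893] w 0.025830921097309105
along -0.09825505501242687 Falong -3.4582514431547735 Flat -3.922420924547288
```

The TCP followed by 1.5 mm. That could be gripper give or the holder moving, so I pull a little further; if it is clamped the force must grow.

Call:
arm_command:
  commands:
    - [0,[0.0002,-0.0006,0],[0,0,0]]
    - [0,[0.0004,-0.0012,0],[0,0,0]]
    - [0,[0.0006,-0.0018,0],[0,0,0]]
    - [0,[0.0008,-0.0024,0],[0,0,0]]
    - [0,[0.001,-0.003,0],[0,0,0]]
    - [0,[0.001,-0.003,0],[0,0,0]]
    - [0,[0.001,-0.003,0],[0,0,0]]
    - [0,[0.001,-0.003,0],[0,0,0]]
    - [0,[0.001,-0.003,0],[0,0,0]]
    - [0,[0.001,-0.003,0],[0,0,0]]

```text
time: 18.93
ee_pos: [0.5379, -0.0714, 0.3402]
eef_rot: [0.998, 0.07, -0.001, 0.001]
ft_force: [-5.5, -1.7, 2.7]
width: 0.026
```

```bash
python3 a.py
```

```text
t 18.93 p [ 0.5379 -0.0714  0.3402] yaw 0.1399 zax [-0.0012 -0.0017 -1.    ] q [ 0.6053  0.1803 -0.6308  1.5784  0.1089  1.4191 -1.4653] F [-5.4782 -1.6679  2.7486] T [-0.467   1.0291  0.0839] w 0.025985646388747174
along -0.09501108166437458 Falong -2.6365786744622826 Flat -5.081552834465004
```

The force stays at about 2.6 N while the tool moves 3 mm: the holder is sliding, or the grip is giving. I check by picture.

```bash
python3 - <<'E'
from st import *
s,p,M=st()
c=camera("wrist");cv2.imwrite("pics/w8.png",cv2.cvtColor(c["pixels"],cv2.COLOR_RGB2BGR))
c=camera("side");cv2.imwrite("pics/s8.png",cv2.resize(cv2.cvtColor(c["pixels"],cv2.COLOR_RGB2BGR)[180:280,230:330],None,fx=5,fy=5,interpolation=cv2.INTER_CUBIC))
c=camera("scene");cv2.imwrite("pics/sc8.png",cv2.resize(cv2.cvtColor(c["pixels"],cv2.COLOR_RGB2BGR)[140:260,200:360],None,fx=5,fy=5,interpolation=cv2.INTER_CUBIC))
E
```

```text
t 18.93 p [ 0.5379 -0.0714  0.3402] yaw 0.1399 zax [-0.0012 -0.0017 -1.    ] q [ 0.6053  0.1803 -0.6308  1.5784  0.1089  1.4191 -1.4653] F [-5.4782 -1.6679  2.7486] T [-0.467   1.0291  0.0839] w 0.025985646388747174
```

View pics/w8.png

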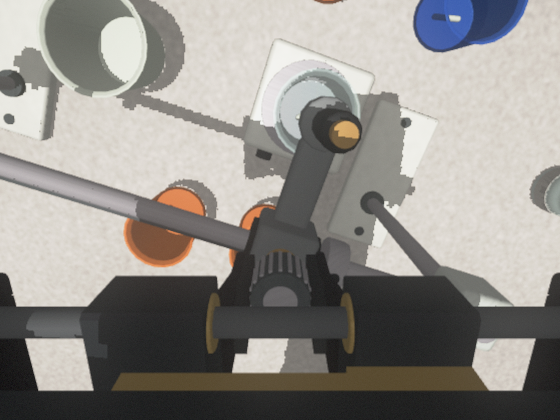

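View pics/s8.png

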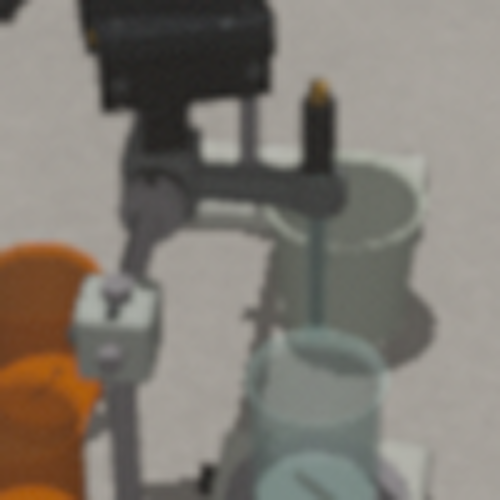

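The wrist view shows the holder still held, with the knob centred at (281,290), but a small gap to the ring at (338,258). So the knob slipped in the pads while tightening and the screw is not tight. I regrip with 60 N and press again, now with the jaws roughly along the rod, then tighten.

Call:
arm_command:
  commands:
    - [0,[0,0,0],[0,0,0]]
    - [0,[0,0,0],[0,0,0]]
    - [0,[-0.0003,0.001,0],[0,0,0]]
    - [0,[-0.0006,0.0019,0],[0,0,0]]
    - [0,[-0.001,0.003,0],[0,0,0]]
    - [0,[-0.0013,0.004,0],[0,0,0]]
    - [0,[-0.0016,0.005,0],[0,0,0]]
    - [0,[-0.0019,0.0057,0],[0,0,0]]
    - [0,[-0.0019,0.0057,0],[0,0,0]]
    - [0,[-0.0019,0.0057,0],[0,0,0]]
  squeeze: 60

```text
time: 19.92
ee_pos: [0.5371, -0.0752, 0.3402]
eef_rot: [0.997, 0.071, -0.0, -0.0]
ft_force: [-3.7, 3.7, 3.0]
width: 0.0253
```

```bash
python3 a.py
```

```text
t 19.92 p [ 0.5371 -0.0752  0.3402] yaw 0.1425 zax [-0.0004  0.0009 -1.    ] q [ 0.6122  0.1792 -0.6285  1.5793  0.1054  1.4181 -1.4531] F [-3.6887  3.6555  3.0313] T [0.8431 0.8613 0.0708] w 0.025260150353763236
along -0.09891688974055769 Falong 2.9220028876729303 Flat -4.291297176792624
```

Call:
arm_command:
  commands:
    - [0,[-0.0003,0.0004,0],[0,0,0]]
    - [0,[-0.0006,0.0008,0],[0,0,0]]
    - [0,[-0.0009,0.0012,0],[0,0,0]]
    - [0,[-0.0012,0.0016,0],[0,0,0]]
    - [0,[-0.0015,0.002,0],[0,0,0]]
    - [0,[-0.0018,0.0024,0],[0,0,0]]
    - [0,[-0.002,0.0027,0],[0,0,0]]
    - [0,[-0.002,0.0027,0],[0,0,0]]
    - [0,[-0.002,0.0027,0],[0,0,0]]
    - [0,[-0.002,0.0027,0],[0,0,0]]

```text
time: 20.75
ee_pos: [0.5367, -0.0763, 0.3403]
eef_rot: [0.997, 0.072, 0.001, -0.002]
ft_force: [4.6, 10.3, -2.6]
width: 0.0259
```

```bash
python3 a.py
```

```text
t 20.75 p [ 0.5367 -0.0763  0.3403] yaw 0.1447 zax [ 0.0025  0.0033 -1.    ] q [ 0.6164  0.1765 -0.6281  1.5817  0.1013  1.4147 -1.4459] F [ 4.6037 10.2704 -2.6238] T [ 2.2883 -0.8473 -0.0638] w 0.02589851690545236
along -0.10004428840930565 Falong 10.93363186333173 Flat 2.6562154788013443
```

Call:
arm_command:
  commands:
    - [0,[0,0,0],[0,0,0.05]]
    - [0,[0,0,0],[0,0,0.1]]
    - [0,[0,0,0],[0,0,0.15]]
    - [0,[0,0,0],[0,0,0.2]]
    - [0,[0,0,0],[0,0,0.25]]
    - [0,[0,0,0],[0,0,0.3]]
    - [0,[0,0,0],[0,0,0.35]]
    - [0,[0,0,0],[0,0,0.4]]
    - [0,[0,0,0],[0,0,0.45]]
    - [0,[0,0,0],[0,0,0.5]]

```text
time: 21.58
ee_pos: [0.5349, -0.0751, 0.3402]
eef_rot: [0.984, -0.177, -0.002, -0.002]
ft_force: [-8.6, 13.7, 5.3]
width: 0.0255
```

```bash
python3 a.py
```

```text
t 21.58 p [ 0.5349 -0.0751  0.3402] yaw -0.3557 zax [-0.0025  0.004  -1.    ] q [ 0.5786  0.1698 -0.5854  1.5848  0.0906  1.418  -1.9407] F [-8.6283 13.7317  5.338 ] T [3.1285 2.0166 1.1365] w 0.02550121869826411
along -0.09927894082133605 Falong 11.927964526519817 Flat -10.980768096647182
```

Torque jumped to 1.1 N m and the TCP moved 2 mm sideways. I look before doing more.

```bash
python3 - <<'E'
from st import *
s,p,M=st()
c=camera("wrist");cv2.imwrite("pics/w9.png",cv2.cvtColor(c["pixels"],cv2.COLOR_RGB2BGR))
c=camera("side");cv2.imwrite("pics/s9.png",cv2.resize(cv2.cvtColor(c["pixels"],cv2.COLOR_RGB2BGR)[140:300,210:370],None,fx=3.7,fy=3.7,interpolation=cv2.INTER_CUBIC))
c=camera("scene");cv2.imwrite("pics/sc9.png",cv2.resize(cv2.cvtColor(c["pixels"],cv2.COLOR_RGB2BGR)[120:260,200:360],None,fx=4,fy=4,interpolation=cv2.INTER_CUBIC))
s,p,M=st()
E
```

```text
t 21.58 p [ 0.5349 -0.0751  0.3402] yaw -0.3557 zax [-0.0025  0.004  -1.    ] q [ 0.5786  0.1698 -0.5854  1.5848  0.0906  1.418  -1.9407] F [-8.6283 13.7317  5.338 ] T [3.1285 2.0166 1.1365] w 0.02550121869826411
t 21.73 p [ 0.5349 -0.0751  0.3402] yaw -0.3535 zax [-0.0025  0.0038 -1.    ] q [ 0.5786  0.1698 -0.5856  1.5848  0.0908  1.418  -1.9386] F [-9.9584 13.0683  5.0617] T [2.983  2.052  0.9206] w 0.02585796483639778
```

View pics/w9.png

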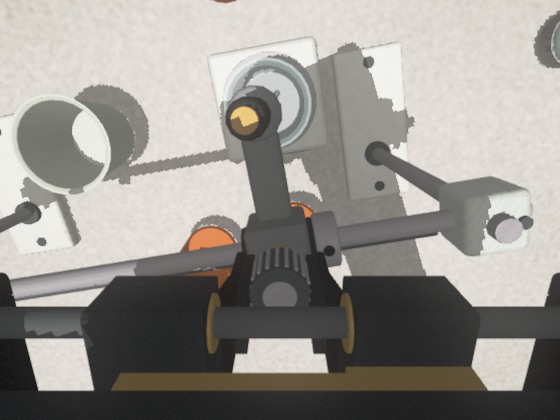

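View pics/s9.png

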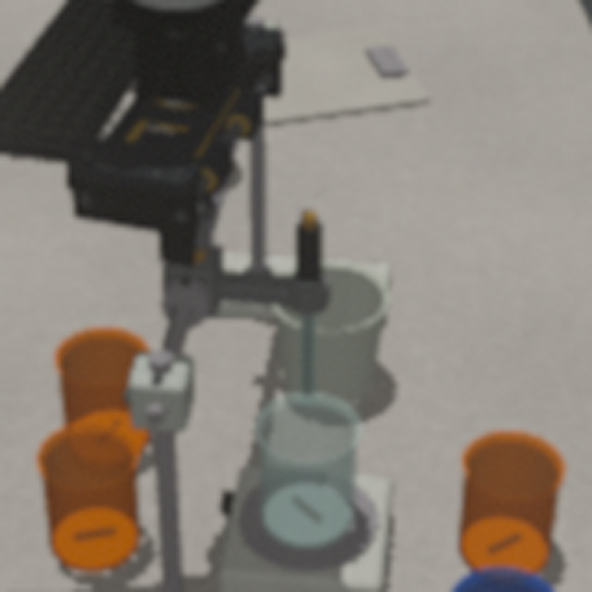

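View pics/sc9.png

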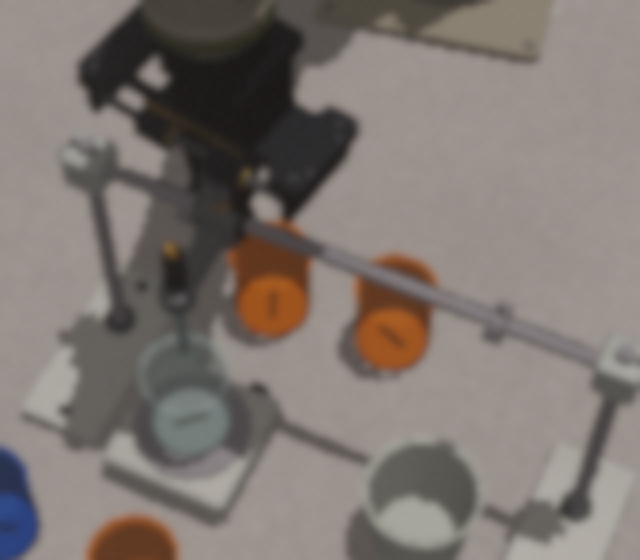

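The wrist view shows the block touching the ring at (325,238), and nothing obstructs the gripper. The likely reading is that the screw has now reached its end stop at -1.0. I release, recentre and regrip for a gentle pull test.

Call:
arm_command:
  commands:
    - [20,[0,0,0],[0,0,0]]
    - [35,[0,0,0],[0,0,0]]
    - [50,[0,0,0],[0,0,0]]
    - [60,[0,0,0],[0,0,0]]
    - [60,[0,0,0],[0,0,0]]
    - [60,[0,0,0],[0,0,0]]
    - [60,[0,0,0],[0,0,0]]
    - [60,[0,0,0],[0,0,0]]
    - [60,[0,0,0],[0,0,0]]
    - [60,[0,0,0],[0,0,0]]

```text
time: 22.57
ee_pos: [0.5357, -0.079, 0.3402]
eef_rot: [0.984, -0.178, 0.0, 0.0]
ft_force: [0.2, -0.1, -0.2]
width: 0.0517
```

```bash
python3 a.py; python3 - <<'E'
from st import *
c=camera("wrist");cv2.imwrite("pics/w10.png",cv2.cvtColor(c["pixels"],cv2.COLOR_RGB2BGR))
E
```

```text
t 22.57 p [ 0.5357 -0.079   0.3402] yaw -0.3584 zax [ 0.     -0.0001 -1.    ] q [ 0.5804  0.1704 -0.5823  1.5838  0.0947  1.4157 -1.939 ] F [ 0.23   -0.1252 -0.2463] T [ 0.0514  0.0118 -0.0326] w 0.0517127697236987
along -0.10293131809446626 Falong -0.08118723331316184 Flat 0.24890342553694356
```

View pics/w10.png

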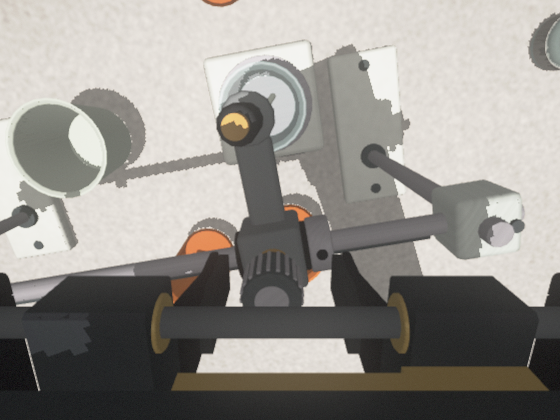

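```bash
python3 - <<'E'
from st import *
s,p,M=st()
k=watz(p,M,271,296,.299);print(k,M.T@(k-p))
# expected tilt free: holder arrangement: initial grip view
p0=np.array([.5553,.0225,.3406]);M0=R.from_quat([.985,.175,0,0]).as_matrix()
k0=watz(p0,M0,281,293,.299);print(k0,M0.T@(k0-p0),"travel",np.linalg.norm(k[:2]-k0[:2]))
c=camera("wrist")
cv2.imwrite("pics/w10z.png",cv2.resize(cv2.cvtColor(c["pixels"],cv2.COLOR_RGB2BGR)[190:320,200:360],None,fx=5,fy=4.6,interpolation=cv2.INTER_CUBIC))
a=cv2.imread("pics/wrist3.png");cv2.imwrite("pics/w3z.png",cv2.resize(a[190:320,200:360],None,fx=5,fy=4.6,interpolation=cv2.INTER_CUBIC))
E
```

```text
t 22.62 p [ 0.5357 -0.079   0.3402] yaw -0.3583 zax [ 0.     -0.0001 -1.    ] q [ 0.5804  0.1704 -0.5823  1.5838  0.0947  1.4157 -1.9389] F [-0.4107 -0.1064  1.3875] T [ 0.0521  0.0455 -0.0073] w 0.05237758000557842
[ 0.5399 -0.0763  0.299 ] [ 0.003  -0.004   0.0412]
[0.5594 0.0237 0.299 ] [0.0043 0.0003 0.0416] travel 0.10186366830178216
```

View pics/w10z.png

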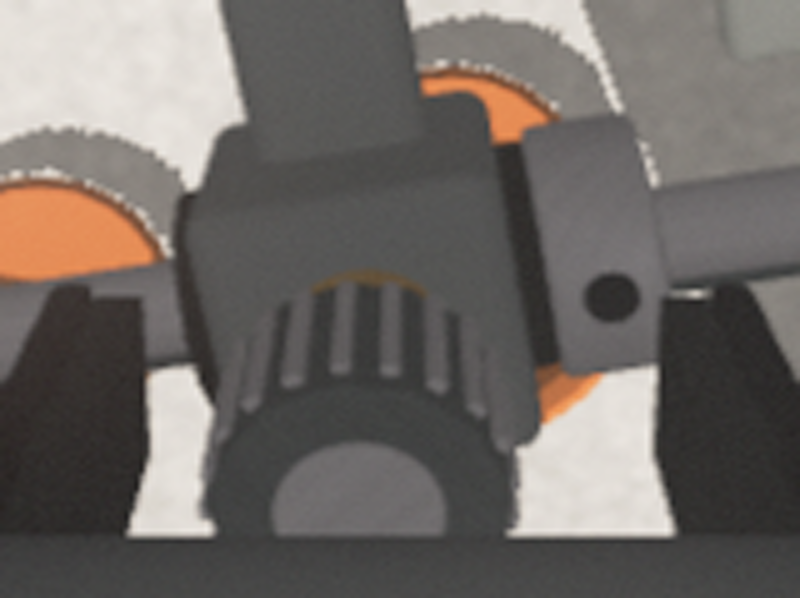

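View pics/w3z.png

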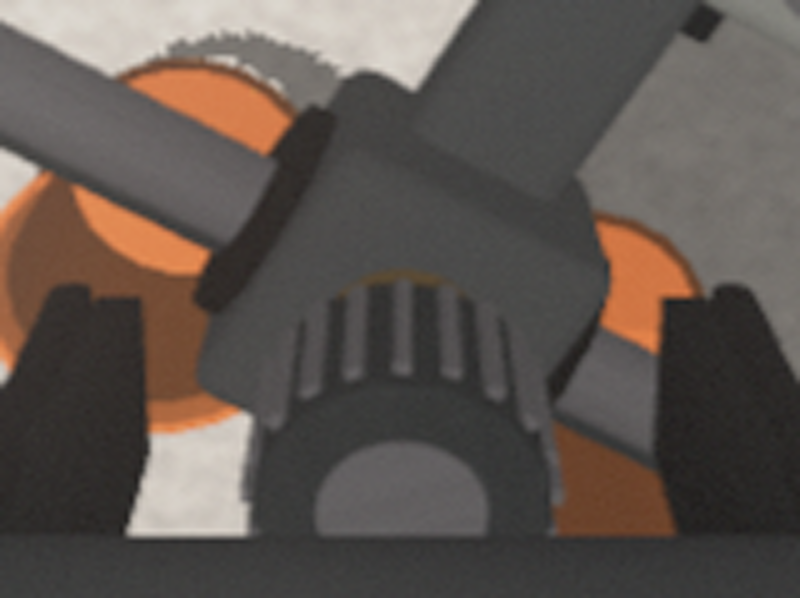

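Call:
arm_command:
  commands:
    - [60,[0,-0.001,0],[0,0,0]]
    - [60,[0,-0.003,0],[0,0,0]]
    - [60,[0,-0.004,0],[0,0,0]]
    - [0,[0,-0.004,0],[0,0,0]]
    - [0,[0,-0.004,0],[0,0,0]]
    - [0,[0,-0.004,0],[0,0,0]]
    - [0,[0,-0.004,0],[0,0,0]]
    - [0,[0,-0.004,0],[0,0,0]]
    - [0,[0,-0.004,0],[0,0,0]]
    - [0,[0,-0.004,0],[0,0,0]]
  squeeze: 45

```text
time: 23.5
ee_pos: [0.537, -0.0753, 0.3402]
eef_rot: [0.984, -0.178, -0.0, 0.0]
ft_force: [-1.0, -0.4, -0.0]
width: 0.0257
```

```bash
python3 a.py
```

```text
t 23.5 p [ 0.537  -0.0753  0.3402] yaw -0.3583 zax [-0.0001 -0.0002 -1.    ] q [ 0.5748  0.1728 -0.585   1.5816  0.0964  1.4163 -1.9472] F [-0.9813 -0.3755 -0.0335] T [-0.0592  0.1942 -0.0671] w 0.025676944846492574
along -0.09900857511603368 Falong -0.5477638471163845 Flat -0.8962935414275027
```

Call:
arm_command:
  commands:
    - [0,[-0.0001,-0.0005,0],[0,0,0]]
    - [0,[-0.0002,-0.001,0],[0,0,0]]
    - [0,[-0.0003,-0.0015,0],[0,0,0]]
    - [0,[-0.0004,-0.002,0],[0,0,0]]
    - [0,[-0.0005,-0.0025,0],[0,0,0]]
    - [0,[-0.0005,-0.003,0],[0,0,0]]
    - [0,[-0.0005,-0.003,0],[0,0,0]]
    - [0,[-0.0005,-0.003,0],[0,0,0]]
    - [0,[-0.0005,-0.003,0],[0,0,0]]
    - [0,[-0.0005,-0.003,0],[0,0,0]]

```text
time: 24.33
ee_pos: [0.5376, -0.072, 0.3402]
eef_rot: [0.984, -0.178, -0.0, -0.0]
ft_force: [-1.2, -3.0, 2.0]
width: 0.026
```

```bash
python3 a.py
```

```text
t 24.33 p [ 0.5376 -0.072   0.3402] yaw -0.3581 zax [-0.0001  0.0001 -1.    ] q [ 0.5708  0.1735 -0.5873  1.5811  0.0969  1.4164 -1.9534] F [-1.1579 -3.0287  1.9868] T [-0.5752  0.4809 -0.0322] w 0.026043725515021033
along -0.0957222545710343 Falong -3.1879456080215185 Flat -0.5869512893672324
```

```bash
python3 - <<'E'
from st import *
c=camera("wrist")
cv2.imwrite("pics/w11z.png",cv2.resize(cv2.cvtColor(c["pixels"],cv2.COLOR_RGB2BGR)[190:320,200:360],None,fx=5,fy=4.6,interpolation=cv2.INTER_CUBIC))
E
```

```text
(no output)
```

View pics/w11z.png

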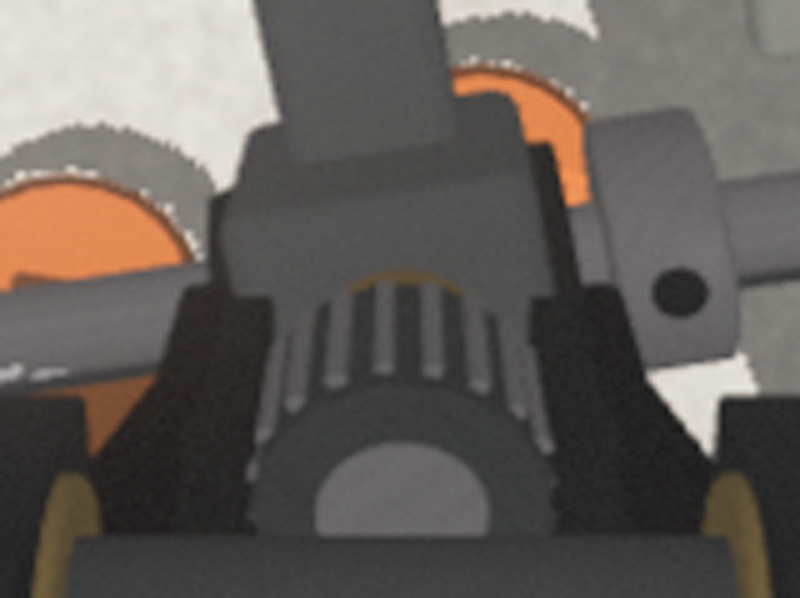

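The gap is now visible in the picture, at zoom (575,240), so the screw really is loose and the knob must have slipped. The knurl ribs let me track slip relative to the gripper, so I compare them across the gripped pictures.

```bash
python3 - <<'E'
import cv2,numpy as np
o=[]
for n in ["wrist3","w4","w5","w8","w9"]:
    a=cv2.imread(f"pics/{n}.png")[245:310,235:330]
    a=cv2.resize(a,None,fx=4,fy=4,interpolation=cv2.INTER_CUBIC);cv2.putText(a,n,(5,20),0,.7,(0,0,255),2);o.append(a)
o.append(np.zeros_like(o[0]))
cv2.imwrite("pics/cmp.png",np.vstack([np.hstack(o[i:i+2]) for i in (0,2,4)])[:, :])
E
```

```text
(no output)
```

View pics/cmp.png

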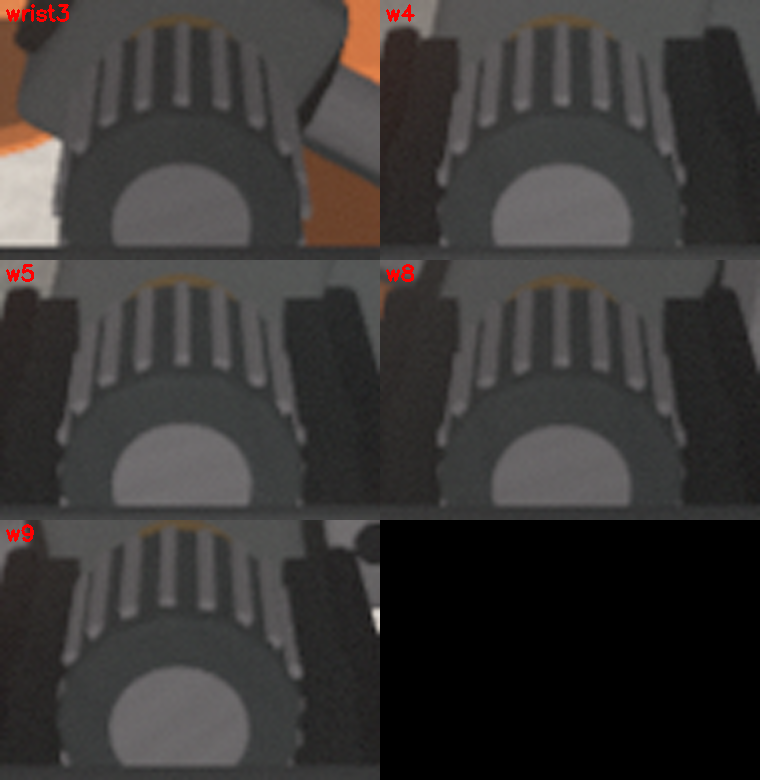

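The rib phase relative to the gripper is the same in wrist3, w4, w5 and w8, so there was no visible slip up to there; only w9 shows about 0.1 rad (all modulo one rib pitch, ~0.31 rad). That contradicts the loose sliding. I'll turn a little clockwise and read the torque directly.

Call:
arm_command:
  commands:
    - [0,[0,0,0],[0,0,0.015]]
    - [0,[0,0,0],[0,0,0.03]]
    - [0,[0,0,0],[0,0,0.045]]
    - [0,[0,0,0],[0,0,0.06]]
    - [0,[0,0,0],[0,0,0.075]]
    - [0,[0,0,0],[0,0,0.09]]
    - [0,[0,0,0],[0,0,0.105]]
    - [0,[0,0,0],[0,0,0.12]]
    - [0,[0,0,0],[0,0,0.135]]
    - [0,[0,0,0],[0,0,0.15]]

```text
time: 25.22
ee_pos: [0.5376, -0.0718, 0.3403]
eef_rot: [0.968, -0.252, -0.0, -0.0]
ft_force: [0.6, -0.3, 0.2]
width: 0.0258
```

```bash
python3 a.py; python3 - <<'E'
from st import *
c=camera("wrist");a=cv2.cvtColor(c["pixels"],cv2.COLOR_RGB2BGR)
cv2.imwrite("pics/w12.png",a)
o=[cv2.imread("pics/w9.png"),a]
cv2.imwrite("pics/cmp2.png",np.hstack([cv2.resize(i[225:310,235:330],None,fx=4,fy=4,interpolation=cv2.INTER_CUBIC) for i in o]))
E
```

```text
t 25.22 p [ 0.5376 -0.0718  0.3403] yaw -0.5094 zax [-0.0002  0.0003 -1.    ] q [ 0.5596  0.1718 -0.5746  1.5816  0.0938  1.4163 -2.1029] F [ 0.5584 -0.2647  0.1985] T [-0.1484 -0.0527  0.687 ] w 0.025808815971824276
along -0.09549825007087201 Falong -0.15858073558672137 Flat 0.59706128007933
```

View pics/cmp2.png

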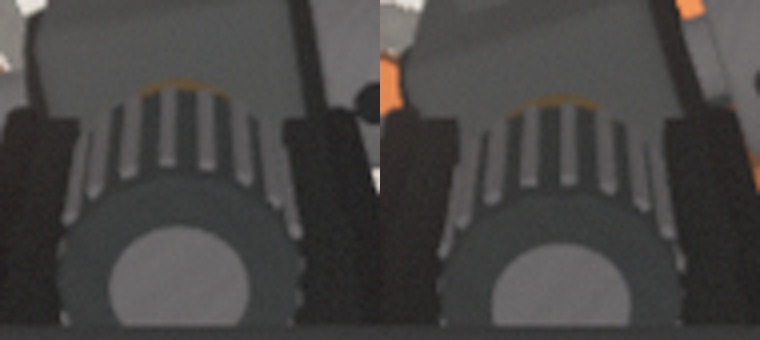

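Turning hits 0.69 N m and the ribs slip by the same 0.15 rad, so the screw is at its end stop at -1.0. I repeat the push test towards the ring to see the drag in this state.

Call:
arm_command:
  commands:
    - [0,[0.0001,0.0003,0],[0,0,0]]
    - [0,[0.0002,0.0006,0],[0,0,0]]
    - [0,[0.0003,0.0009,0],[0,0,0]]
    - [0,[0.0004,0.0012,0],[0,0,0]]
    - [0,[0.0005,0.0015,0],[0,0,0]]
    - [0,[0.0007,0.002,0],[0,0,0]]
    - [0,[0.0008,0.0024,0],[0,0,0]]
    - [0,[0.001,0.0028,0],[0,0,0]]
    - [0,[0.001,0.0028,0],[0,0,0]]
    - [0,[0.001,0.0028,0],[0,0,0]]

```text
time: 26.1
ee_pos: [0.537, -0.0752, 0.3403]
eef_rot: [0.968, -0.251, -0.0, 0.0]
ft_force: [-3.0, 4.5, 2.2]
width: 0.0257
```

```bash
python3 a.py; python3 - <<'E'
from st import *
c=camera("wrist");a=cv2.cvtColor(c["pixels"],cv2.COLOR_RGB2BGR)
cv2.imwrite("pics/w13.png",a)
o=[cv2.imread("pics/w12.png"),a]
cv2.imwrite("pics/cmp3.png",np.hstack([cv2.resize(i[205:310,235:335],None,fx=4,fy=4,interpolation=cv2.INTER_CUBIC) for i in o]))
E
```

```text
t 26.1 p [ 0.537  -0.0752  0.3403] yaw -0.5084 zax [-0.0003 -0.0002 -1.    ] q [ 0.5637  0.1713 -0.5722  1.582   0.0937  1.4162 -2.0955] F [-3.0155  4.4596  2.2372] T [0.886  0.3625 0.681 ] w 0.02568800416420359
along -0.09893965911107286 Falong 3.834977633097691 Flat -3.7758412552682787
```

View pics/cmp3.png

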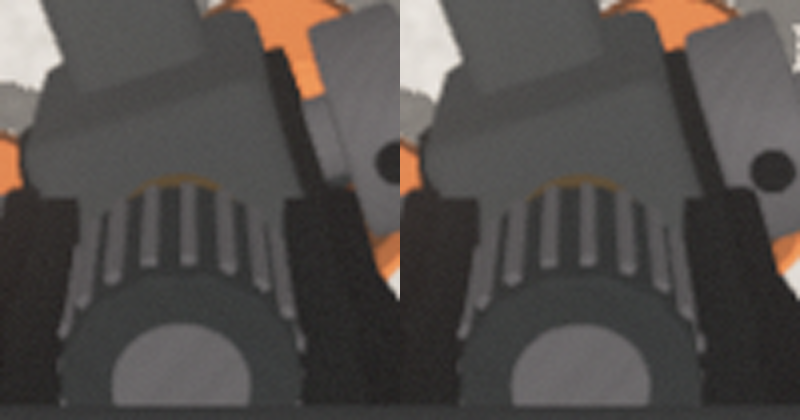

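The holder still slides at about 3–4 N and the rubber is now back near the ring. Before pressing, I check whether that force is static or creeps away under a steady hold.

Call:
arm_command:
  commands:
    - [0,[0,0,0],[0,0,0]]
    - [0,[0,0,0],[0,0,0]]
    - [0,[0,0,0],[0,0,0]]
    - [0,[0,0,0],[0,0,0]]
    - [0,[0,0,0],[0,0,0]]
    - [0,[0,0,0],[0,0,0]]
    - [0,[0,0,0],[0,0,0]]
    - [0,[0,0,0],[0,0,0]]
    - [0,[0,0,0],[0,0,0]]
    - [0,[0,0,0],[0,0,0]]

```text
time: 26.98
ee_pos: [0.5371, -0.0752, 0.3403]
eef_rot: [0.968, -0.251, -0.0, 0.0]
ft_force: [-3.2, 3.4, 3.5]
width: 0.0257
```

```bash
python3 a.py
```

```text
t 26.98 p [ 0.5371 -0.0752  0.3403] yaw -0.5083 zax [-0.0002 -0.0002 -1.    ] q [ 0.5636  0.1713 -0.5722  1.5819  0.0938  1.4161 -2.0955] F [-3.2288  3.3799  3.4829] T [0.7379 0.904  0.6546] w 0.02573804001655679
along -0.09892025034721369 Falong 2.734760125733274 Flat -3.789003096641859
```

The force is static, and the knob statically resists 0.65 N m, far above its 0.2 N m friction. So the screw is at its clockwise end stop (-1.0). I press against the ring again with the screw there.

Call:
arm_command:
  commands:
    - [0,[0.0001,0.0003,0],[0,0,0]]
    - [0,[0.0001,0.0006,0],[0,0,0]]
    - [0,[0.0002,0.0009,0],[0,0,0]]
    - [0,[0.0002,0.0012,0],[0,0,0]]
    - [0,[0.0003,0.0015,0],[0,0,0]]
    - [0,[0.0003,0.0018,0],[0,0,0]]
    - [0,[0.0004,0.0021,0],[0,0,0]]
    - [0,[0.0005,0.0025,0],[0,0,0]]
    - [0,[0.0005,0.003,0],[0,0,0]]
    - [0,[0.0005,0.003,0],[0,0,0]]

```text
time: 27.82
ee_pos: [0.5368, -0.0757, 0.3403]
eef_rot: [0.968, -0.25, 0.0, -0.002]
ft_force: [1.5, 10.5, 1.7]
width: 0.0259
```

```bash
python3 a.py
```

```text
t 27.82 p [ 0.5368 -0.0757  0.3403] yaw -0.5056 zax [ 0.0017  0.0028 -1.    ] q [ 0.5668  0.1699 -0.5722  1.5834  0.09    1.4139 -2.0892] F [ 1.4562 10.5076  1.674 ] T [ 2.2496 -0.1358  0.5913] w 0.025872876652024302
along -0.09948130105015698 Falong 10.594027192669436 Flat -0.4809096386082147
```

Pressed at about 8 N on the ring (10.6 N less ~2.6 N drag), with cw torque still on the screw. Now I let go and rise.

Call:
arm_command:
  commands:
    - [10,[0,0,0],[0,0,0]]
    - [40,[0,0,0],[0,0,0]]
    - [60,[0,0,0],[0,0,0]]
    - [60,[0,0,0],[0,0,0]]
    - [60,[0,0,0],[0,0,0]]
    - [60,[0,0,0],[0,0,0]]
    - [60,[0,-0.001,0],[0,0,0]]
    - [60,[0,-0.002,0],[0,0,0]]
    - [60,[0,-0.003,0],[0,0,0]]
    - [60,[0,-0.003,0],[0,0,0]]

```text
time: 28.65
ee_pos: [0.5377, -0.0751, 0.3403]
eef_rot: [0.968, -0.251, 0.0, 0.0]
ft_force: [-0.0, 0.5, -0.9]
width: 0.052
```

```bash
python3 a.py; python3 - <<'E'
from st import *
c=camera("wrist");a=cv2.cvtColor(c["pixels"],cv2.COLOR_RGB2BGR)
cv2.imwrite("pics/w14z.png",cv2.resize(a[170:320,200:380],None,fx=4,fy=4,interpolation=cv2.INTER_CUBIC))
E
```

```text
t 28.65 p [ 0.5377 -0.0751  0.3403] yaw -0.5079 zax [ 0.0001 -0.     -1.    ] q [ 0.5631  0.1726 -0.5724  1.5806  0.0943  1.416  -2.0957] F [-0.033   0.5127 -0.918 ] T [ 0.0027 -0.0088  0.0444] w 0.05197757436453013
along -0.09870645351075961 Falong 0.4979767154706601 Flat -0.12575600196566802
```

View pics/w14z.png

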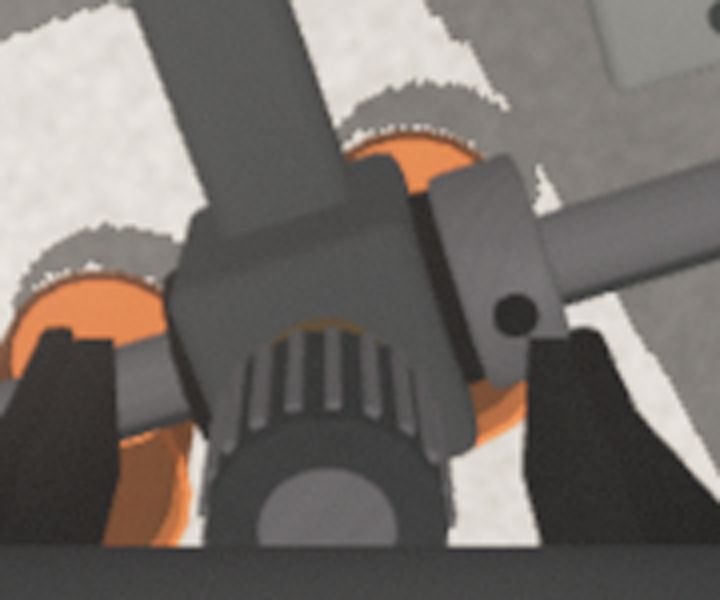

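The rubber face lies flush on the ring at zoom (455,290) and the tool is free. I rise straight up.

Call:
arm_command:
  commands:
    - [60,[0,0,-0.005],[0,0,0]]
    - [60,[0,0,-0.012],[0,0,0]]
    - [60,[0,0,-0.022],[0,0,0]]
    - [60,[0,0,-0.035],[0,0,0]]
    - [60,[0,0,-0.05],[0,0,0]]
    - [60,[0,0,-0.065],[0,0,0]]
    - [60,[0,0,-0.08],[0,0,0]]
    - [60,[0,0,-0.09],[0,0,0]]
    - [60,[0,0,-0.095],[0,0,0]]
    - [60,[0,0,-0.095],[0,0,0]]

```text
time: 29.53
ee_pos: [0.5379, -0.0753, 0.4366]
eef_rot: [0.968, -0.251, 0.001, -0.0]
ft_force: [0.5, -0.1, 0.0]
width: 0.0522
```

```bash
python3 a.py; python3 - <<'E'
from st import *
c=camera("wrist");a=cv2.cvtColor(c["pixels"],cv2.COLOR_RGB2BGR)
cv2.imwrite("pics/w15.png",a)
c=camera("scene");cv2.imwrite("pics/sc15.png",cv2.resize(cv2.cvtColor(c["pixels"],cv2.COLOR_RGB2BGR)[140:280,180:380],None,fx=4,fy=4,interpolation=cv2.INTER_CUBIC))
E
```

```text
t 29.53 p [ 0.5379 -0.0753  0.4366] yaw -0.5082 zax [ 0.0019 -0.0004 -1.    ] q [ 0.5553  0.1552 -0.5717  1.4004  0.0842  1.6083 -2.0865] F [ 0.516  -0.1089  0.0079] T [ 0.1079  0.036  -0.037 ] w 0.05223138449532076
along -0.0988663727164806 Falong -0.013093410310511956 Flat 0.5270168401909578
```

View pics/w15.png

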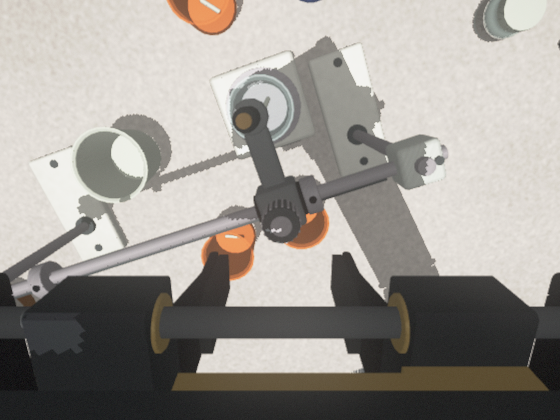

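View pics/sc15.png

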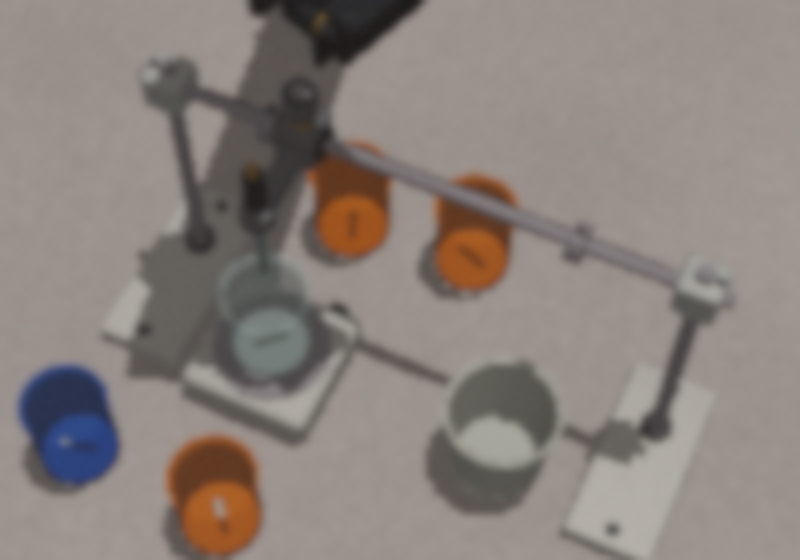

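```bash
python3 - <<'E'
from bench import *
print(close_job())
E
```

```text
the job is handed in; nothing more can be done
None
```

I loosened the thumbscrew, slid the holder about 100 mm to the right stop ring over the beaker, pressed it there and tightened the screw. I then let go and handed in at about 30 s. One check failed: with the screw apparently tight, the holder still slid along the rod.

**Checks that agreed**
- **Loosening:** the knob turned 1.24 rad anticlockwise with the holder in place. The reaction was about 0.12 N m, and the knurl ribs showed no slip in the gripper, at least to within one rib spacing.
- **Stop ring:** I felt contact gently and pressed with 9–11 N along the rod, about 6–8 N of it on the ring. The highest reading was about 12 N along the rod, well below the 25 N limit.
- **Screw position:** it ended at its clockwise end stop, which I take as -1.0. The knob held 0.65 N m without turning, far above its 0.2 N m friction.
- **Final pictures:** the holder's rubber face is flush against the ring and the electrode is over the beaker. The beaker and waste cup look unmoved; I did not measure them.

**Check that disagreed**
- **Pull tests:** after tightening, I pulled the holder off the ring twice, by about 4–5 mm each time. It slid with only about 3 N, both before and after the screw reached its end stop, where the clamp should hold 40 N. I could not explain this.
- **What I did about it:** I pressed the holder back to about 8 N with the screw at the end stop before letting go. The final contact force was not measured. If the clamp is really not biting, only the rod's roughly 2.5 N of sliding friction keeps the holder against the ring.

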